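# Line up the brake blocks in the painting jig and lay the paint things ready

## Robot

A 6-joint arm with a two-finger parallel gripper is mounted at the origin on the work surface. World frame = base frame: x ahead of the robot, y to its left, z up, the work surface at z = 0. Lengths are in mm, angles in degrees, forces in N, time in s.
With the tool pointing down it reaches from about 300 to 850 mm from the base axis. Payload 4.2 kg.
Tool frame: the origin (TCP) lies on the centre line of the jaws, within the pads' length; the fingertips stand 14 mm ahead of it and the grasp point (between the pads) lies 5 mm behind it; z points along the fingers, y is the line along which they close (so a half turn about z gives the same grasp; the last joint's range is limited). The gripper opens to 91 mm and grips with 3 to 60 N. Pads are 32 mm wide; open, the fingers measure 118 mm over their backs; the gripper's body (76 mm by 178 mm) begins 60 mm behind the grasp point.
Start: joints at [76.031, 18.312, 89.639, -0, 72.044, -1.146], TCP at [127.614, 560.675, 227.976] pointing down, gripper open.
Joint ranges: [-177.97, 177.97], [-48.28, 115.42], [12.27, 149.76], [-77.06, 257.06], [2.81, 150.46], [-146.56, 146.56]. Speed limits (degrees/s): [147.25, 147.25, 180, 180, 180, 180].

## Interface

Orientations are given as [roll, pitch, yaw] about the fixed x, y, z axes, in that order (R = Rz(yaw) Ry(pitch) Rx(roll)).
In Python, from workcell import * gives the robot as it stands. The module is installed in compiled form; this text tells all that it offers.
- The arm moves only by the shell command python3 -m crank 'ROWS' [FORCE]. ROWS is JSON, a list of rows, each an object of numbers: "grip": the finger opening in m, from 0 to 0.0912; "x", "y", "z": the shift along the tool's x, y, z in m; "yaw": the turn about the tool's z in rad. In form: [{"grip": .., "x": .., "y": .., "z": .., "yaw": ..}, ...]. A call has exactly 5 rows; each row is the pose to reach, as a shift and turn from the pose commanded when the call began, along the tool's axes at that moment; what a row does not reach only later rows make up. A row lasts 1/12 s, in which the tool goes at most 41.7 mm and 7.16 degrees, less where a joint would pass 70% of its speed; a pose out of reach is approached as far as the arm can. A call with a gripper value outside its range is refused whole. The fingers move at their own pace and stop on an object; FORCE is the grip in N (left out, the last holds). Time passes only in rows, so rows that repeat a pose let the fingers close, or fill a call up. It gives the time, the measured TCP pose, the force, the opening and the grip force at its end, in the units of the state.
- state(): the state, without advancing time (a new reading comes with each control period).
- grab_frame(name): name is "side" or "top" or "wrist"; returns the picture (400x640x3 uint8, red, green, blue); there is no depth.
- camera_model(name): a dict with "intrinsics" (3x3 intrinsics, pixels), "R" (3x3) and "t" (3): a world point X has camera coordinates R X + t. Camera axes: x right, y down, z forward; pixel columns grow to the right and rows downward; lengths in mm; the calibration is good to about 2 mm. A picture is of the moment at which its call begins: read the wrist's pose just before it. camera_model takes no time and is no camera call; for the wrist camera it gives the pose at the moment of the call.
- job_done(): hands the job in; it is judged then, once.
The state is a dict: "time_s": time; "qpos": joint angles; "qvel": joint speeds; "effort": joint torques, N m; "ee_pos": TCP position; "ee_rot": TCP orientation; "force": force on the tool from outside, world axes, zero at the start; "torque": the same for the moment, N m; "gripper_width": finger opening in mm; "gripper_force": force on a finger pad.
Only numpy, scipy, OpenCV 4.12 (cv2) and the standard library are available. Lean on these libraries where they do the work, as an engineer would, in place of code of your own. Each camera call takes 0.05 s, during which the arm holds its last target. There are 200 camera calls.

## Task

Get the painting station ready: take the brush off the jig, stand every brake block upright on the jig plate in one straight row between the white lines, long sides along the row, the first flush against the stop head and each next one flush against its neighbour, then slide the steel closing block up flush against the last one, the way round it already lies. Only when the row is closed, turn the keeper knob clockwise until it clicks home over the first block. The small paint tin must finish upright in the middle of the round pad and the brush lying lengthwise along the middle of the long pad; leave the big can, the mug and the spanner alone.

Things in the scene. Friction and masses are not known exactly. Their poses are not given: they have to be found in the camera images.
- jig: fixed steel jig on the bench: plate 110 mm (x) by 420 mm (y), 6 mm thick; on its +y end a dark stop head 70 mm wide (x), from y = +150 to +210 mm, its top 51 mm above the bench. Origin: centre of the plate's underside, z up. The row starts at the head's flat face (y = +150 mm) and runs towards -y, centred on x = 0 between two thin white lines 58 mm apart; pieces slide on the plate under a few N
- keeper (a joint): angle of the keeper knob on the stop head, rad: 0 = open (start), 1.35 = home; grows clockwise seen from above, about the vertical through keeper_grip. Over-centre detent: springs back to 0 if let go before 0.8, clicks over past 0.8 and then stays home; at most 0.3 N m to turn. The grip bar's direction, seen from above, is (1.35 - value) rad counterclockwise from the jig's -y direction
- keeper_grip (a point): point on the keeper's axis half-way up its black grip bar (46 mm long, 14 mm thick, from 6 to 38 mm above the head's top), 82 mm above the bench, on the jig at x = 0, y = +180 mm. Under the bar a steel arm 18 mm wide, 7 mm thick sticks out 48 mm along the bar's direction, just above the head's top; at home it reaches 18 mm over the first block, 9 mm above its steel back
- closer: closing block: plain loose steel block 50 (x) by 40 (y) by 50 mm tall with a low round boss on top (56 mm in all), 0.55 kg; no lug. Origin: centre of its underside. It starts on the jig plate at the end far from the stop head
- brush: paint brush 180 mm long lying along its x axis, wooden handle to -x, bristles to +x. Origin: under its middle; handle (x = -90 to -5 mm) 20 mm thick, metal ferrule 42 mm wide (x = -5 to +35 mm), all 20 mm high. About 90 g, balances near its origin. It starts on the jig plate in the way of the row
- tin: small closed black paint tin with paper band and steel lid, 62 mm diameter, 72 mm tall, 0.3 kg. Origin: centre of its underside, z up when upright
- pad_round: fixed round black rubber pad, 90 mm diameter, 4 mm thick. Origin: centre of its underside
- pad_long: fixed long black rubber pad, 240 mm (x) by 90 mm (y), 4 mm thick. Origin: centre of its underside
- paint_can: bystander: big paint can, 108 mm diameter, 130 mm tall. Origin: centre of its underside
- mug: bystander: white mug, 80 mm diameter, 90 mm tall. Origin: centre of its underside
- spanner: bystander: steel spanner 200 mm long, lying along its x axis. Origin: under its middle
- block0: composition brake block: dark block 50 mm (x) by 70 mm (y) with a steel back plate, 36 mm tall, and a small steel lug (22 mm square) in the middle of its top, 52 mm tall in all; 0.32 kg. All brake blocks are alike and symmetric. Origin: centre of its underside. 2 to 4 of them are present; they start loose on the bench
- block1: composition brake block: dark block 50 mm (x) by 70 mm (y) with a steel back plate, 36 mm tall, and a small steel lug (22 mm square) in the middle of its top, 52 mm tall in all; 0.32 kg. All brake blocks are alike and symmetric. Origin: centre of its underside. 2 to 4 of them are present; they start loose on the bench
- block2: composition brake block: dark block 50 mm (x) by 70 mm (y) with a steel back plate, 36 mm tall, and a small steel lug (22 mm square) in the middle of its top, 52 mm tall in all; 0.32 kg. All brake blocks are alike and symmetric. Origin: centre of its underside. 2 to 4 of them are present; they start loose on the bench
- block3: composition brake block: dark block 50 mm (x) by 70 mm (y) with a steel back plate, 36 mm tall, and a small steel lug (22 mm square) in the middle of its top, 52 mm tall in all; 0.32 kg. All brake blocks are alike and symmetric. Origin: centre of its underside. 2 to 4 of them are present; they start loose on the bench
Not all that is in view belongs to the job. Leave any blue look-alike of the block1 alone.

How it is judged (in metres and radians):
On the way, in this order (a step that is already met when the one before it is completed fails the run):
1. every brake block and the closing block stand in one closed row from the stop head on (x of block0 in the frame of jig between -0.008 and 0.008 m and z of block0 in the frame of jig between 0.002 and 0.01 m and angle between the x axis of each of block0, block1, block2, block3, closer and the x axis of jig, either way round below 0.06 rad and angle between each of block0, block1, block2, block3, closer's own z axis and vertical below 0.06 rad and x of block1 in the frame of jig between -0.008 and 0.008 m and z of block1 in the frame of jig between 0.002 and 0.01 m and x of block2 in the frame of jig between -0.008 and 0.008 m and z of block2 in the frame of jig between 0.002 and 0.01 m and x of block3 in the frame of jig between -0.008 and 0.008 m and z of block3 in the frame of jig between 0.002 and 0.01 m and x of closer in the frame of jig between -0.008 and 0.008 m and z of closer in the frame of jig between 0.002 and 0.01 m and (y of block0 in the frame of jig between 0.1125 and 0.1175 m or y of block1 in the frame of jig between 0.1125 and 0.1175 m or y of block2 in the frame of jig between 0.1125 and 0.1175 m or y of block3 in the frame of jig between 0.1125 and 0.1175 m) and (y of block0 in the frame of jig between 0.0415 and 0.0475 m or y of block1 in the frame of jig between 0.0415 and 0.0475 m or y of block2 in the frame of jig between 0.0415 and 0.0475 m or y of block3 in the frame of jig between 0.0415 and 0.0475 m) and ((y of closer in the frame of jig between -0.0145 and -0.0075 m and y of each of block0, block1, block2, block3 in the frame of jig above 0.01 m) or (y of closer in the frame of jig between -0.0855 and -0.0775 m and (y of block0 in the frame of jig between -0.0295 and -0.0225 m or y of block1 in the frame of jig between -0.0295 and -0.0225 m or y of block2 in the frame of jig between -0.0295 and -0.0225 m or y of block3 in the frame of jig between -0.0295 and -0.0225 m) and y of each of block0, block1, block2, block3 in the frame of jig above -0.06 m) or (y of closer in the frame of jig between -0.1565 and -0.1475 m and (y of block0 in the frame of jig between -0.0295 and -0.0225 m or y of block1 in the frame of jig between -0.0295 and -0.0225 m or y of block2 in the frame of jig between -0.0295 and -0.0225 m or y of block3 in the frame of jig between -0.0295 and -0.0225 m) and (y of block0 in the frame of jig between -0.1005 and -0.0925 m or y of block1 in the frame of jig between -0.1005 and -0.0925 m or y of block2 in the frame of jig between -0.1005 and -0.0925 m or y of block3 in the frame of jig between -0.1005 and -0.0925 m) and y of each of block0, block1, block2, block3 in the frame of jig above -0.13 m))), for 0.2 s.
2. the keeper knob is turned until it clicks home (value of joint keeper above 1.2 rad), for 0.2 s.
At the end, for the whole second after the job is handed in: Blocks and closing block on the jig's centre line (8 mm), square (0.06 rad), each within 2.5 mm (+1 mm per piece before it) of its place in a gapless row; keeper above 1.2; tin upright on its pad (14 mm); brush on its pad (30 mm along, 20 mm across, 0.16 rad); all at rest (all of step 1 and value of joint keeper above 1.2 rad and horizontal distance between tin and pad_round below 0.014 m and angle between tin's own z axis and vertical below 0.08 rad and z of tin in the frame of pad_round between 0 and 0.008 m and x of brush in the frame of pad_long between -0.03 and 0.03 m and y of brush in the frame of pad_long between -0.02 and 0.02 m and z of brush in the frame of pad_long between -0.001 and 0.009 m and angle between the x axis of brush and the x axis of pad_long, either way round below 0.16 rad and linear speed of each of block0, block1, block2, block3, closer, tin, brush below 0.02 m/s); the robot touches nothing.
It fails at once if the big can, the mug or the spanner is pushed more than 40 mm (distance of any of paint_can, mug, spanner from where it was at the start of the episode above 0.04 m).
Of block0, block1, block2, block3 only 2 to 4 are there at a start; the rules pass over those that are not, and their reading is None.
At some moment in a run one of block0, block1, block2, block3, brush may be knocked a few centimetres aside while the robot is not near it.
Once in a run the grip may slacken for a moment while it holds something.
It also fails if it takes over 210 s, if anything falls off the work surface, if the arm or the gripper's body presses on something with over 40 N, if the wrist force passes 120 N, or if a joint passes its speed limit or range.

## Working session

There is one attempt and no reset: what is moved stays moved. The work goes in short steps, Python scripts to look and compute and a shell command to move; the robot and the scene stay as the last step left them, time stands still between calls to the robot, and variables do not carry over. Pictures are saved under pics/ and viewed, at most 14 in all, crops included, and the job is handed in when it is done.

```bash
mkdir -p pics; python3 - <<'E'
from workcell import *
import cv2, numpy as np
for n in ("top","side","wrist"):
    cv2.imwrite(f"pics/{n}0.png", cv2.cvtColor(grab_frame(n),cv2.COLOR_RGB2BGR))
    m=camera_model(n); print(n,np.round(m["intrinsics"],1).tolist(),np.round(m["R"],3).tolist(),np.round(m["t"],1).tolist())
s=state(); print(s["time_s"],s["ee_pos"],s["ee_rot"],s["force"])
E
```

```text
top [[517.0, 0.0, 323.3], [0.0, 517.0, 192.3], [0.0, 0.0, 1.0]] [[-0.03, -0.999, 0.019], [-0.994, 0.028, -0.106], [0.105, -0.022, -0.994]] [-2.6, 619.1, 1716.4]
side [[422.0, 0.0, 322.0], [0.0, 422.0, 193.9], [0.0, 0.0, 1.0]] [[0.965, -0.262, 0.008], [-0.17, -0.65, -0.74], [0.199, 0.713, -0.672]] [-598.9, 159.9, 1085.1]
wrist [[296.7, 0.0, 318.8], [0.0, 296.7, 197.4], [0.0, 0.0, 1.0]] [[0.221, 0.975, -0.002], [0.943, -0.214, 0.255], [0.249, -0.058, -0.967]] [-574.6, -29.7, 390.4]
0.15 [127.52596041 560.30579089 227.32421351] [-1.79923749e+02 -1.21430355e-03  1.67177877e+02] [ 0.03508832 -0.5247473   0.56893446]
```

View pics/top0.png

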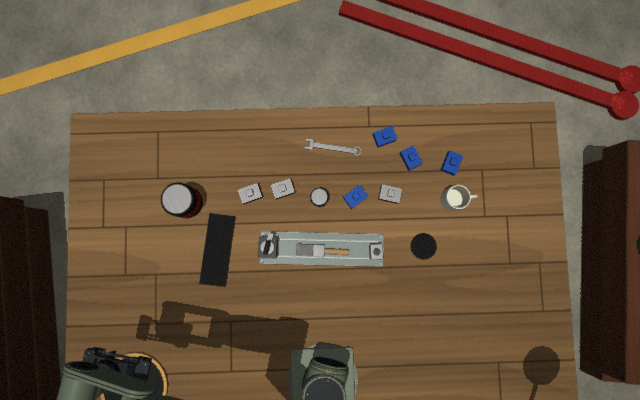

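View pics/side0.png

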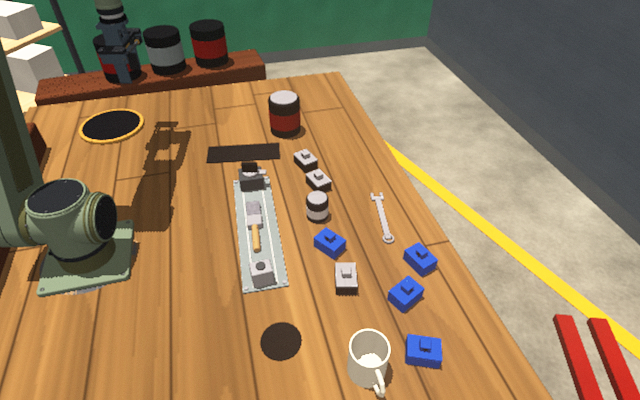

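```bash
cat > h.py <<'E'
from workcell import *
import cv2, numpy as np
def ray(m,u,v,z):
    K,R,t=(np.array(m[k],float) for k in("intrinsics","R","t")); t=t.ravel()
    d=R.T@np.linalg.inv(K)@np.array([u,v,1.]); c=-R.T@t
    return c+d*(z-c[2])/d[2]
def proj(m,X):
    K,R,t=(np.array(m[k],float) for k in("intrinsics","R","t"))
    p=K@(R@np.array(X,float)+t.ravel()); return p[:2]/p[2]
def rect(m,cnt,z):
    """contour -> world points on plane z -> min-area rect (centre, size, angle of long side deg)"""
    P=np.array([ray(m,u,v,z)[:2] for u,v in cnt.reshape(-1,2)],np.float32)
    (c,s,a)=cv2.minAreaRect(P)
    if s[0]<s[1]: a+=90; s=s[::-1]
    return np.round(c,1),np.round(s,1),round((a+90)%180-90,1)
def shot(n,name=None):
    m=camera_model(n); im=cv2.cvtColor(grab_frame(n),cv2.COLOR_RGB2BGR)
    if name: cv2.imwrite(f"pics/{name}.png",im)
    return m,im
E
python3 - <<'E'
from h import *
im=cv2.imread("pics/top0.png"); m=camera_model("top")
c=im[170:300,190:450]; cv2.imwrite("pics/c0.png",cv2.resize(c,None,fx=3,fy=3,interpolation=cv2.INTER_CUBIC))
hsv=cv2.cvtColor(im,cv2.COLOR_BGR2HSV)
g=((hsv[...,1]<60)&(hsv[...,2]>110)).astype(np.uint8)
g[:105]=0;g[290:]=0;g[:,:150]=0;g[:,500:]=0
cs,_=cv2.findContours(g,cv2.RETR_EXTERNAL,cv2.CHAIN_APPROX_NONE)
for k in cs:
    if cv2.contourArea(k)>60:
        M=cv2.moments(k); u,v=M["m10"]/M["m00"],M["m01"]/M["m00"]
        print(round(u),round(v),cv2.contourArea(k),*[rect(m,k,z) for z in (6,36,72)])
b=(hsv[...,2]<45).astype(np.uint8); b[:190]=0;b[300:]=0;b[:,:190]=0;b[:,500:]=0
cs,_=cv2.findContours(b,cv2.RETR_EXTERNAL,cv2.CHAIN_APPROX_NONE)
for k in cs:
    if cv2.contourArea(k)>100: print("blk",k.mean(0),rect(m,k,4))
E
```

```text
329 249 3362.0 (array([430.3,  -8.5]), array([419.9, 109.9]), 86.9) (array([430.4,  -8.1]), array([412.8, 108. ]), 86.9) (array([430.5,  -7.6]), array([404.3, 105.8]), 86.9)
319 196 175.5 (array([607.5,  -4. ]), array([51.7, 51.5]), -1.6) (array([604.6,  -3.7]), array([50.9, 50.6]), -1.6) (array([601.1,  -3.2]), array([49.8, 49.6]), -1.6)
459 197 456.0 (array([ 590.2, -489.6]), array([95.4, 83.8]), 54.1) (array([ 587.6, -480.9]), array([93.7, 82.4]), 54.1) (array([ 584.4, -470.6]), array([91.8, 80.7]), 54.1)
176 199 612.0 (array([614.4, 482.2]), array([95.5, 92.6]), 88.4) (array([611.4, 474.3]), array([93.9, 91. ]), 88.4) (array([607.7, 464.8]), array([92. , 89.1]), 88.4)
390 193 270.5 (array([ 612.4, -251.8]), array([70.3, 51.4]), 76.1) (array([ 609.4, -247.2]), array([69.1, 50.5]), 76.1) (array([ 605.8, -241.7]), array([67.6, 49.5]), 76.1)
249 193 280.5 (array([627.5, 233.2]), array([71.2, 51.7]), -71.4) (array([624.3, 229.5]), array([70. , 50.8]), -71.4) (array([620.3, 225.1]), array([68.6, 49.8]), -71.4)
282 188 281.0 (array([640.9, 120.6]), array([71.5, 51.4]), -73.0) (array([637.4, 118.8]), array([70.3, 50.6]), -73.0) (array([633.2, 116.7]), array([68.9, 49.5]), -73.0)
334 147 258.5 (array([776. , -57.8]), array([199.2,  37.5]), 78.3) (array([770.2, -56.5]), array([195.8,  36.9]), 78.3) (array([763.2, -55. ]), array([191.8,  36.1]), 78.3)
227 107 627.5 (array([923.7, 135. ]), array([875.2,  17.8]), 88.6) (array([915.4, 133. ]), array([860.4,  17.5]), 88.6) (array([905.4, 130.6]), array([842.5,  17.1]), 88.6)
blk [[422.75714286 245.85714286]] (array([ 428.9, -355. ]), array([83.7, 82.9]), 42.9)
blk [[217.05913978 249.10752688]] (array([438.3, 344.4]), array([236.6,  88.1]), -8.8)
blk [[195.16483516 204.32967033]] (array([597.7, 414.9]), array([89.2, 40.8]), -0.2)
```

View pics/c0.png

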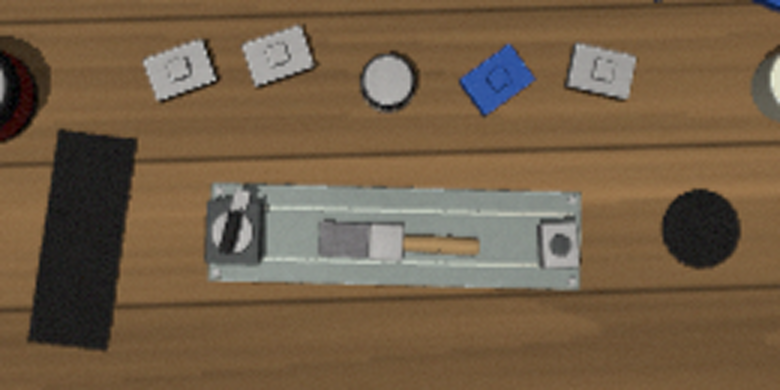

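```bash
cat >> h.py <<'E'
def go(x,y,z,Y,p=None):
    """shift in tool axes (m, rad) from pose p (default: measured) to world x,y,z mm, tool yaw Y deg"""
    s=state(); p=p or [*s["ee_pos"],s["ee_rot"][2]]
    d=np.array([x,y,z])-p[:3]; a=np.radians(p[3])
    print("to",[round(float(v),1) for v in (x,y,z,Y)],"x %.4f y %.4f z %.4f yaw %.3f"%((d[0]*np.cos(a)+d[1]*np.sin(a))/1e3,(d[0]*np.sin(a)-d[1]*np.cos(a))/1e3,-d[2]/1e3,-np.radians((Y-p[3]+180)%360-180)))
E
python3 - <<'E'
from h import *
im=cv2.imread("pics/top0.png"); m=camera_model("top")
print(ray(m,318.5,250.3,26))
hsv=cv2.cvtColor(im,cv2.COLOR_BGR2HSV); sub=np.zeros(im.shape[:2],np.uint8); sub[240:262,322:352]=1
y=((hsv[...,1]>90)&(hsv[...,2]>110)).astype(np.uint8)*sub
c=max(cv2.findContours(y,0,1)[0],key=cv2.contourArea); print(rect(m,c,26))
go(360,-10,260,86.9)
E
```

```text
[424.19949436   1.47469321  26.        ]
(array([419.4, -60.4]), array([81.1, 15.9]), 84.2)
to [360.0, -10.0, 260.0, 86.9] x -0.3532 y -0.5045 z -0.0327 yaw 1.401
```

```bash
python3 -m crank '[{"grip":0.09,"x":-0.027,"y":-0.032,"z":-0.006},{"grip":0.09,"x":-0.054,"y":-0.064,"z":-0.012},{"grip":0.09,"x":-0.081,"y":-0.096,"z":-0.018},{"grip":0.09,"x":-0.108,"y":-0.128,"z":-0.024},{"grip":0.09,"x":-0.135,"y":-0.16,"z":-0.03}]'
python3 -m crank '[{"grip":0.09,"x":-0.027,"y":-0.032},{"grip":0.09,"x":-0.054,"y":-0.064},{"grip":0.09,"x":-0.081,"y":-0.096},{"grip":0.09,"x":-0.108,"y":-0.128},{"grip":0.09,"x":-0.135,"y":-0.16}]'
python3 -m crank '[{"grip":0.09,"x":-0.027,"y":-0.032},{"grip":0.09,"x":-0.054,"y":-0.064},{"grip":0.09,"x":-0.081,"y":-0.096},{"grip":0.09,"x":-0.108,"y":-0.128},{"grip":0.09,"x":-0.135,"y":-0.16}]'
python3 -m crank '[{"grip":0.09,"x":-0.012,"y":-0.01,"yaw":0.12},{"grip":0.09,"x":-0.012,"y":-0.01,"yaw":0.24},{"grip":0.09,"x":-0.012,"y":-0.01,"yaw":0.36},{"grip":0.09,"x":-0.012,"y":-0.01,"yaw":0.48},{"grip":0.09,"x":-0.012,"y":-0.01,"yaw":0.6}]'
python3 -m crank '[{"grip":0.09,"yaw":0.12},{"grip":0.09,"yaw":0.24},{"grip":0.09,"yaw":0.36},{"grip":0.09,"yaw":0.48},{"grip":0.09,"yaw":0.6}]'
python3 -c "
from h import *
go(425,-10,260,86.9)"
```

```text
to [425.0, -10.0, 260.0, 86.9] x -0.4166 y -0.4901 z -0.0327 yaw 1.401validation failed for argument at $[0]...
validation failed for argument at $[0]...
validation failed for argument at $[0]...
validation failed for argument at $[0]...
validation failed for argument at $[0]...
```

```bash
python3 -m crank '[{"grip":0.09,"x":-0.027,"y":-0.032,"z":-0.006,"yaw":0},{"grip":0.09,"x":-0.054,"y":-0.064,"z":-0.012,"yaw":0},{"grip":0.09,"x":-0.081,"y":-0.096,"z":-0.018,"yaw":0},{"grip":0.09,"x":-0.108,"y":-0.128,"z":-0.024,"yaw":0},{"grip":0.09,"x":-0.135,"y":-0.16,"z":-0.03,"yaw":0}]'
python3 -m crank '[{"grip":0.09,"x":-0.027,"y":-0.032,"z":0,"yaw":0},{"grip":0.09,"x":-0.054,"y":-0.064,"z":0,"yaw":0},{"grip":0.09,"x":-0.081,"y":-0.096,"z":0,"yaw":0},{"grip":0.09,"x":-0.108,"y":-0.128,"z":0,"yaw":0},{"grip":0.09,"x":-0.135,"y":-0.16,"z":0,"yaw":0}]'
python3 -m crank '[{"grip":0.09,"x":-0.027,"y":-0.032,"z":0,"yaw":0},{"grip":0.09,"x":-0.054,"y":-0.064,"z":0,"yaw":0},{"grip":0.09,"x":-0.081,"y":-0.096,"z":0,"yaw":0},{"grip":0.09,"x":-0.108,"y":-0.128,"z":0,"yaw":0},{"grip":0.09,"x":-0.135,"y":-0.16,"z":0,"yaw":0}]'
python3 -m crank '[{"grip":0.09,"x":-0.012,"y":-0.01,"z":0,"yaw":0.12},{"grip":0.09,"x":-0.012,"y":-0.01,"z":0,"yaw":0.24},{"grip":0.09,"x":-0.012,"y":-0.01,"z":0,"yaw":0.36},{"grip":0.09,"x":-0.012,"y":-0.01,"z":0,"yaw":0.48},{"grip":0.09,"x":-0.012,"y":-0.01,"z":0,"yaw":0.6}]'
python3 -m crank '[{"grip":0.09,"x":0,"y":0,"z":0,"yaw":0.12},{"grip":0.09,"x":0,"y":0,"z":0,"yaw":0.24},{"grip":0.09,"x":0,"y":0,"z":0,"yaw":0.36},{"grip":0.09,"x":0,"y":0,"z":0,"yaw":0.48},{"grip":0.09,"x":0,"y":0,"z":0,"yaw":0.6}]'
python3 -c "
from h import *
go(425,-10,260,86.9)"
```

```text
time_s: 0.57
ee_pos: [222.6, 375.5, 257.4]
ee_rot: [-180.0, 0.0, 167.2]
force: [0.8, -0.1, -0.2]
gripper_width: 90.3
gripper_force: 0.0
time_s: 0.98
ee_pos: [318.1, 190.5, 257.5]
ee_rot: [180.0, 0.0, 167.2]
force: [1.5, 0.0, 0.7]
gripper_width: 89.8
gripper_force: 0.0
time_s: 1.4
ee_pos: [413.9, 5.2, 257.5]
ee_rot: [180.0, 0.0, 167.1]
force: [1.0, 1.7, 0.3]
gripper_width: 89.8
gripper_force: 0.0
time_s: 1.82
ee_pos: [422.9, -5.4, 257.2]
ee_rot: [-180.0, -0.0, 132.4]
force: [0.0, 0.4, -0.4]
gripper_width: 90.2
gripper_force: 0.0
time_s: 2.23
ee_pos: [422.9, -5.1, 257.2]
ee_rot: [-180.0, -0.0, 98.1]
force: [0.2, 1.1, 0.4]
gripper_width: 89.8
gripper_force: 0.0
to [425.0, -10.0, 260.0, 86.9] x -0.0052 y 0.0014 z -0.0028 yaw 0.195
```

```bash

python3 -m crank '[{"grip":0.09,"x":0,"y":0,"z":0,"yaw":0.1},{"grip":0.09,"x":0,"y":0,"z":0,"yaw":0.195},{"grip":0.09,"x":0,"y":0,"z":0,"yaw":0.195},{"grip":0.09,"x":0,"y":0,"z":0,"yaw":0.195},{"grip":0.09,"x":0,"y":0,"z":0,"yaw":0.195}]'
python3 - <<'E'
from h import *
m,im=shot("wrist","w1")
E
```

```text
time_s: 2.65
ee_pos: [423.0, -5.1, 257.4]
ee_rot: [-180.0, -0.0, 87.4]
force: [0.3, -0.1, 0.2]
gripper_width: 89.9
gripper_force: 0.0
```

View pics/w1.png

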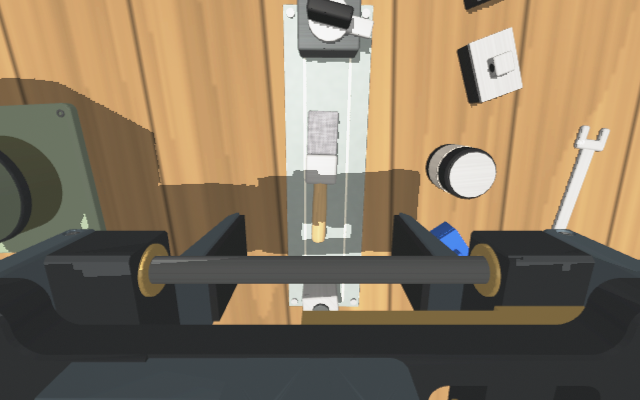

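```bash
python3 - <<'E'
from h import *
m=camera_model("wrist"); im=cv2.imread("pics/w1.png")
for n,u,v,z in [("bristle tip",322.5,111,24),("ferrule far",321.5,156,26),("ferrule end",321,183,26),("handle",320,215,26),("plateTL",284,6,6),("plateTR",374,6,6),("plateBL",289,306,6),("plateBR",358,304,6)]: print(n,ray(m,u,v,z).round(1))
for v in (70,90,140,150,170): 
    r=im[v,285:372].astype(int).sum(1); print(v,[(i+285,int(r[i])) for i in range(2,85) if r[i]>r[i-2]+15 and r[i]>r[i+2 if i<84 else i]+15])
E
```

```text
bristle tip [432.   76.3  24. ]
ferrule far [428.3  19.9  26. ]
ferrule end [426. -16.  26.]
handle [422.7 -60.8  26. ]
plateTL [390.7 201.3   6. ]
plateTR [500.  196.2   6. ]
plateBL [ 366.9 -215.8    6. ]
plateBR [ 475.5 -217.1    6. ]
70 [(304, 741), (350, 741)]
90 [(304, 741), (349, 741)]
140 [(304, 741), (305, 741), (316, 643), (321, 650), (325, 652), (347, 741)]
150 [(304, 741), (305, 741), (310, 652), (311, 627), (330, 646), (334, 616), (347, 741)]
170 [(301, 662), (302, 661), (346, 741), (347, 740)]
```

```bash

python3 -m crank '[{"grip":0.08,"x":0.007,"y":0.003,"z":0.04,"yaw":0.02},{"grip":0.08,"x":0.007,"y":0.003,"z":0.08,"yaw":0.02},{"grip":0.08,"x":0.007,"y":0.003,"z":0.12,"yaw":0.02},{"grip":0.08,"x":0.007,"y":0.003,"z":0.16,"yaw":0.02},{"grip":0.08,"x":0.007,"y":0.003,"z":0.19,"yaw":0.02}]'
python3 -m crank '[{"grip":0.08,"x":0,"y":0,"z":0.015,"yaw":0},{"grip":0.08,"x":0,"y":0,"z":0.03,"yaw":0},{"grip":0.08,"x":0,"y":0,"z":0.04,"yaw":0},{"grip":0.08,"x":0,"y":0,"z":0.046,"yaw":0},{"grip":0.08,"x":0,"y":0,"z":0.046,"yaw":0}]'
python3 -m crank '[{"grip":0.03,"x":0,"y":0,"z":0,"yaw":0},{"grip":0.03,"x":0,"y":0,"z":0,"yaw":0},{"grip":0.03,"x":0,"y":0,"z":0,"yaw":0},{"grip":0.03,"x":0,"y":0,"z":0,"yaw":0},{"grip":0.03,"x":0,"y":0,"z":0,"yaw":0}]' 20
```

```text
time_s: 3.12
ee_pos: [425.0, 1.8, 65.1]
ee_rot: [-179.9, -0.0, 86.2]
force: [0.1, 0.5, -0.7]
gripper_width: 80.1
gripper_force: 0.0
time_s: 3.53
ee_pos: [426.3, 1.8, 21.1]
ee_rot: [-179.9, -0.0, 86.2]
force: [0.7, -0.5, 0.5]
gripper_width: 80.1
gripper_force: 0.0
time_s: 3.95
ee_pos: [426.6, 1.8, 21.7]
ee_rot: [180.0, -0.0, 86.1]
force: [0.3, -0.1, -1.1]
gripper_width: 49.5
gripper_force: 0.0
```

```bash

python3 -m crank '[{"grip":0.03,"x":0,"y":0,"z":0,"yaw":0},{"grip":0.03,"x":0,"y":0,"z":0,"yaw":0},{"grip":0.03,"x":0,"y":0,"z":0,"yaw":0},{"grip":0.03,"x":0,"y":0,"z":0,"yaw":0},{"grip":0.03,"x":0,"y":0,"z":0,"yaw":0}]' 25
python3 -m crank '[{"grip":0.03,"x":0,"y":0,"z":-0.02,"yaw":0},{"grip":0.03,"x":0,"y":0,"z":-0.05,"yaw":0},{"grip":0.03,"x":0,"y":0,"z":-0.08,"yaw":0},{"grip":0.03,"x":0,"y":0,"z":-0.12,"yaw":0},{"grip":0.03,"x":0,"y":0,"z":-0.15,"yaw":0}]'
python3 -c "
from h import *
go(423.5,346.7,170,171.2)"
```

```text
time_s: 4.37
ee_pos: [426.5, 1.8, 21.7]
ee_rot: [180.0, -0.0, 86.1]
force: [-0.5, -0.7, 3.6]
gripper_width: 41.9
gripper_force: 24.9
time_s: 4.78
ee_pos: [426.6, 1.8, 173.7]
ee_rot: [179.9, -0.0, 86.1]
force: [1.1, -0.2, -1.0]
gripper_width: 41.8
gripper_force: 24.9
to [423.5, 346.7, 170.0, 171.2] x 0.3439 y -0.0266 z 0.0037 yaw -1.485
```

```bash

python3 -m crank '[{"grip":0.03,"x":0.035,"y":0,"z":0,"yaw":0},{"grip":0.03,"x":0.07,"y":0,"z":0,"yaw":0},{"grip":0.03,"x":0.11,"y":0,"z":0,"yaw":0},{"grip":0.03,"x":0.15,"y":0,"z":0,"yaw":0},{"grip":0.03,"x":0.19,"y":0,"z":0,"yaw":0}]'
python3 -m crank '[{"grip":0.03,"x":0.035,"y":-0.005,"z":0,"yaw":-0.12},{"grip":0.03,"x":0.07,"y":-0.01,"z":0,"yaw":-0.24},{"grip":0.03,"x":0.105,"y":-0.015,"z":0,"yaw":-0.36},{"grip":0.03,"x":0.135,"y":-0.022,"z":0,"yaw":-0.48},{"grip":0.03,"x":0.154,"y":-0.027,"z":0,"yaw":-0.6}]'
python3 -m crank '[{"grip":0.03,"x":0,"y":0,"z":0,"yaw":-0.12},{"grip":0.03,"x":0,"y":0,"z":0,"yaw":-0.24},{"grip":0.03,"x":0,"y":0,"z":0,"yaw":-0.36},{"grip":0.03,"x":0,"y":0,"z":0,"yaw":-0.48},{"grip":0.03,"x":0,"y":0,"z":0,"yaw":-0.6}]'
python3 -m crank '[{"grip":0.03,"x":0,"y":0,"z":0,"yaw":-0.12},{"grip":0.03,"x":0,"y":0,"z":0,"yaw":-0.24},{"grip":0.03,"x":0,"y":0,"z":0,"yaw":-0.285},{"grip":0.03,"x":0,"y":0,"z":0,"yaw":-0.285},{"grip":0.03,"x":0,"y":0,"z":0,"yaw":-0.285}]'
python3 -c "
from h import *
go(423.5,346.7,21,171.2)"
```

```text
time_s: 5.2
ee_pos: [438.9, 193.0, 171.4]
ee_rot: [180.0, -0.0, 86.1]
force: [1.3, -0.1, -0.2]
gripper_width: 41.7
gripper_force: 24.9
time_s: 5.62
ee_pos: [422.2, 349.8, 170.9]
ee_rot: [180.0, -0.1, 120.9]
force: [-0.4, 1.5, 0.6]
gripper_width: 41.9
gripper_force: 24.8
time_s: 6.03
ee_pos: [422.5, 346.7, 170.8]
ee_rot: [-179.9, -0.0, 155.2]
force: [-0.2, -0.6, -1.6]
gripper_width: 41.9
gripper_force: 25.0
time_s: 6.45
ee_pos: [422.7, 346.7, 171.1]
ee_rot: [-180.0, -0.0, 171.1]
force: [-0.5, -0.4, -1.1]
gripper_width: 41.8
gripper_force: 25.0
to [423.5, 346.7, 21.0, 171.2] x -0.0008 y 0.0002 z 0.1501 yaw -0.002
```

```bash

python3 -m crank '[{"grip":0.03,"x":0,"y":0,"z":0.03,"yaw":0},{"grip":0.03,"x":0,"y":0,"z":0.06,"yaw":0},{"grip":0.03,"x":0,"y":0,"z":0.09,"yaw":0},{"grip":0.03,"x":0,"y":0,"z":0.12,"yaw":0},{"grip":0.03,"x":0,"y":0,"z":0.135,"yaw":0}]'
python3 -m crank '[{"grip":0.03,"x":0,"y":0,"z":0.006,"yaw":0},{"grip":0.03,"x":0,"y":0,"z":0.011,"yaw":0},{"grip":0.03,"x":0,"y":0,"z":0.015,"yaw":0},{"grip":0.03,"x":0,"y":0,"z":0.015,"yaw":0},{"grip":0.05,"x":0,"y":0,"z":0.015,"yaw":0}]'
python3 -m crank '[{"grip":0.075,"x":0,"y":0,"z":0,"yaw":0},{"grip":0.075,"x":0,"y":0,"z":0,"yaw":0},{"grip":0.075,"x":0,"y":0,"z":0,"yaw":0},{"grip":0.075,"x":0,"y":0,"z":0,"yaw":0},{"grip":0.075,"x":0,"y":0,"z":-0.02,"yaw":0}]'
python3 -m crank '[{"grip":0.075,"x":0,"y":0,"z":-0.04,"yaw":0},{"grip":0.075,"x":0,"y":0,"z":-0.08,"yaw":0},{"grip":0.075,"x":0,"y":0,"z":-0.12,"yaw":0},{"grip":0.075,"x":0,"y":0,"z":-0.16,"yaw":0},{"grip":0.075,"x":0,"y":0,"z":-0.19,"yaw":0}]'
python3 - <<'E'
from h import *
m,im=shot("top","top1")
hsv=cv2.cvtColor(im,cv2.COLOR_BGR2HSV)
g=((hsv[...,1]<60)&(hsv[...,2]>110)).astype(np.uint8)
cs=cv2.findContours(g,0,1)[0]
for k in cs:
    a=cv2.contourArea(k)
    if 200<a<350 and 110<k[...,1].mean()<260: print(k.mean(0).round(),rect(m,k,36))
go(624,229,220,18.6); go(624,229,220,198.6)
go(637,119,220,17); go(609,-247,220,-13.9)
E
```

```text
time_s: 6.87
ee_pos: [421.0, 345.5, 33.2]
ee_rot: [-179.8, -0.2, 171.1]
force: [-2.4, -0.5, 3.7]
gripper_width: 41.8
gripper_force: 25.0
time_s: 7.28
ee_pos: [423.6, 347.4, 22.4]
ee_rot: [179.9, 0.1, 171.2]
force: [0.0, 0.3, -0.2]
gripper_width: 45.8
gripper_force: 0.0
time_s: 7.7
ee_pos: [420.9, 345.2, 38.9]
ee_rot: [-179.7, -0.3, 171.2]
force: [-0.3, 0.4, -0.0]
gripper_width: 74.7
gripper_force: 0.0
time_s: 8.12
ee_pos: [423.3, 347.2, 235.4]
ee_rot: [179.8, 0.2, 171.2]
force: [1.3, 0.9, 0.2]
gripper_width: 75.4
gripper_force: 0.0
[[390. 193.]] (array([ 609.4, -247.2]), array([69.1, 50.5]), 76.1)
[[249. 193.]] (array([624.4, 229.6]), array([70. , 51.1]), -71.4)
[[282. 188.]] (array([637.4, 118.8]), array([70.4, 50.6]), -72.9)
[[330. 147.]] (array([770.2, -56.5]), array([195.8,  36.9]), 78.3)
to [624.0, 229.0, 220.0, 18.6] x -0.2144 y -0.0882 z 0.0209 yaw 2.663
to [624.0, 229.0, 220.0, 198.6] x -0.2144 y -0.0882 z 0.0209 yaw -0.478
to [637.0, 119.0, 220.0, 17.0] x -0.2441 y -0.1949 z 0.0209 yaw 2.691
to [609.0, -247.0, 220.0, -13.9] x -0.2725 y -0.5609 z 0.0209 yaw -3.053
```

```bash

python3 -m crank '[{"grip":0.072,"x":-0.036,"y":-0.015,"z":0,"yaw":0.1},{"grip":0.072,"x":-0.072,"y":-0.03,"z":0,"yaw":0.2},{"grip":0.072,"x":-0.108,"y":-0.045,"z":0,"yaw":0.3},{"grip":0.072,"x":-0.144,"y":-0.06,"z":0,"yaw":0.4},{"grip":0.072,"x":-0.18,"y":-0.075,"z":0,"yaw":0.5}]'
python3 -m crank '[{"grip":0.072,"x":0,"y":0,"z":0,"yaw":0.12},{"grip":0.072,"x":0,"y":0,"z":0,"yaw":0.24},{"grip":0.072,"x":0,"y":0,"z":0,"yaw":0.36},{"grip":0.072,"x":0,"y":0,"z":0,"yaw":0.48},{"grip":0.072,"x":0,"y":0,"z":0,"yaw":0.59}]'
python3 -c "
from h import *
go(624.4,229.6,60,108.6)"
```

```text
time_s: 8.58
ee_pos: [590.5, 243.9, 231.3]
ee_rot: [180.0, -0.0, 142.3]
force: [0.6, 0.7, 0.1]
gripper_width: 72.2
gripper_force: 0.0
time_s: 9.0
ee_pos: [589.3, 244.8, 230.9]
ee_rot: [-180.0, -0.0, 108.4]
force: [0.7, 1.3, 0.4]
gripper_width: 72.2
gripper_force: 0.0
to [624.4, 229.6, 60.0, 108.6] x -0.0255 y 0.0285 z 0.1709 yaw -0.004
```

```bash

python3 -m crank '[{"grip":0.072,"x":-0.0255,"y":0.0285,"z":0,"yaw":0},{"grip":0.072,"x":-0.0255,"y":0.0285,"z":0.03,"yaw":0},{"grip":0.072,"x":-0.0255,"y":0.0285,"z":0.07,"yaw":0},{"grip":0.072,"x":-0.0255,"y":0.0285,"z":0.11,"yaw":0},{"grip":0.072,"x":-0.0255,"y":0.0285,"z":0.14,"yaw":0}]'
python3 -m crank '[{"grip":0.072,"x":0,"y":0,"z":0,"yaw":0},{"grip":0.072,"x":0,"y":0,"z":0,"yaw":0},{"grip":0.072,"x":0,"y":0,"z":0,"yaw":0},{"grip":0.072,"x":0,"y":0,"z":0,"yaw":0},{"grip":0.072,"x":0,"y":0,"z":0,"yaw":0}]'
python3 - <<'E'
from h import *
m,im=shot("wrist","w2")
hsv=cv2.cvtColor(im,cv2.COLOR_BGR2HSV)
g=((hsv[...,1]<50)&(hsv[...,2]>140)).astype(np.uint8)
for k in cv2.findContours(g,0,1)[0]:
    if cv2.contourArea(k)>800: print(k.mean(0).round(),cv2.contourArea(k),rect(m,k,36))
go(624.4,229.6,22,108.6)
E
```

```text
time_s: 9.42
ee_pos: [623.0, 229.4, 88.0]
ee_rot: [-179.8, -0.0, 108.7]
force: [0.1, -1.0, -0.3]
gripper_width: 72.0
gripper_force: 0.0
time_s: 9.83
ee_pos: [625.9, 230.7, 94.3]
ee_rot: [179.7, -0.0, 108.7]
force: [0.2, -0.4, 0.7]
gripper_width: 71.8
gripper_force: 0.0
[[319. 272.]] 4954.0 (array([642.8, 185.8]), array([221.6,  17.8]), 18.6)
[[316. 213.]] 5262.0 (array([625. , 231.5]), array([66.3, 50. ]), -71.5)
[[ 51. 201.]] 2874.0 (array([431.3, 175. ]), array([70.3, 33.3]), -3.4)
[[105. 181.]] 1373.5 (array([462.9, 195.4]), array([96.6, 38.4]), -3.1)
to [624.4, 229.6, 22.0, 108.6] x -0.0006 y -0.0014 z 0.0719 yaw 0.002
```

View pics/w2.png

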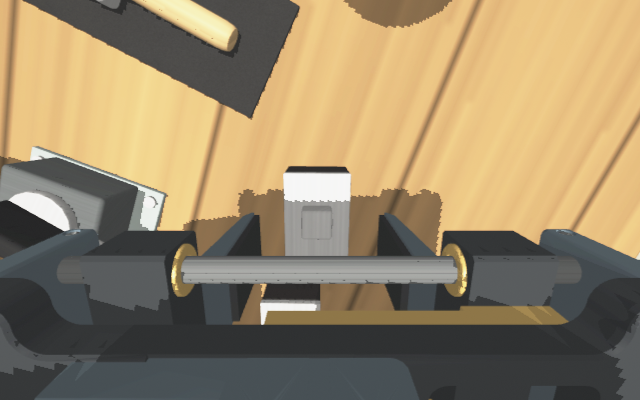

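```bash

python3 -m crank '[{"grip":0.072,"x":0,"y":-0.001,"z":0.03,"yaw":0},{"grip":0.072,"x":0,"y":-0.001,"z":0.05,"yaw":0},{"grip":0.072,"x":0,"y":-0.001,"z":0.065,"yaw":0},{"grip":0.072,"x":0,"y":-0.001,"z":0.071,"yaw":0},{"grip":0.072,"x":0,"y":-0.001,"z":0.071,"yaw":0}]'
python3 -m crank '[{"grip":0.04,"x":0,"y":0,"z":0,"yaw":0},{"grip":0.04,"x":0,"y":0,"z":0,"yaw":0},{"grip":0.04,"x":0,"y":0,"z":0,"yaw":0},{"grip":0.04,"x":0,"y":0,"z":0,"yaw":0},{"grip":0.04,"x":0,"y":0,"z":0,"yaw":0}]' 40
python3 -m crank '[{"grip":0.04,"x":0,"y":0,"z":0,"yaw":0},{"grip":0.04,"x":0,"y":0,"z":-0.03,"yaw":0},{"grip":0.04,"x":0,"y":0,"z":-0.06,"yaw":0},{"grip":0.04,"x":0,"y":0,"z":-0.09,"yaw":0},{"grip":0.04,"x":0,"y":0,"z":-0.12,"yaw":0}]'
cat >> h.py <<'E'
JC=np.array([432.,-8.7]); JA=86.7
def jig(y,x=0):
    a=np.radians(JA); return JC+y*np.array([np.cos(a),np.sin(a)])+x*np.array([np.sin(a),-np.cos(a)])
def injig(p):
    a=np.radians(JA); d=np.array(p[:2])-JC
    return round(float(d@[np.sin(a),-np.cos(a)]),1),round(float(d@[np.cos(a),np.sin(a)]),1)
E
python3 -c "
from h import *
go(*jig(100),140,JA)"
```

```text
time_s: 10.3
ee_pos: [623.0, 229.7, 19.9]
ee_rot: [-179.9, -0.0, 108.7]
force: [0.1, -0.1, 0.3]
gripper_width: 71.8
gripper_force: 0.0
time_s: 10.72
ee_pos: [624.3, 230.1, 21.8]
ee_rot: [179.9, -0.0, 108.7]
force: [-0.2, 1.0, 4.4]
gripper_width: 49.4
gripper_force: 39.9
time_s: 11.13
ee_pos: [622.6, 229.5, 140.6]
ee_rot: [-179.8, -0.0, 108.7]
force: [0.3, 0.5, -3.8]
gripper_width: 49.8
gripper_force: 39.9
to [437.8, 91.1, 140.0, 86.7] x -0.0717 y -0.2194 z 0.0006 yaw 0.385
```

```bash

python3 -m crank '[{"grip":0.04,"x":-0.012,"y":-0.037,"z":0,"yaw":0},{"grip":0.04,"x":-0.024,"y":-0.074,"z":0,"yaw":0},{"grip":0.04,"x":-0.036,"y":-0.11,"z":0,"yaw":0},{"grip":0.04,"x":-0.048,"y":-0.147,"z":0,"yaw":0},{"grip":0.04,"x":-0.06,"y":-0.18,"z":0,"yaw":0}]'
python3 -m crank '[{"grip":0.04,"x":-0.0117,"y":-0.039,"z":0,"yaw":0.1},{"grip":0.04,"x":-0.0117,"y":-0.039,"z":0,"yaw":0.2},{"grip":0.04,"x":-0.0117,"y":-0.039,"z":0,"yaw":0.3},{"grip":0.04,"x":-0.0117,"y":-0.039,"z":0,"yaw":0.385},{"grip":0.04,"x":-0.0117,"y":-0.039,"z":0,"yaw":0.385}]'
python3 - <<'E'
from h import *
m,im=shot("wrist","w3"); m2,im2=shot("top","top2")
print(state()["ee_pos"],state()["ee_rot"])
go(*jig(100),34,JA)
# white lines from top view
g=cv2.cvtColor(im2,cv2.COLOR_BGR2GRAY).astype(int)
for u in range(295,360,6):
    c=g[225:275,u]; pk=[i+225 for i in range(2,48) if c[i]>=c[i-1] and c[i]>=c[i+1] and c[i]>c[i-2]+12 and c[i]>c[i+2]+12]
    print(u,[(v,*injig(ray(m2,u,v,6))) for v in pk])
E
```

```text
time_s: 11.55
ee_pos: [469.1, 113.9, 139.6]
ee_rot: [-179.8, -0.0, 108.8]
force: [0.7, -0.1, -2.2]
gripper_width: 49.7
gripper_force: 39.9
time_s: 11.97
ee_pos: [438.3, 91.3, 140.2]
ee_rot: [-179.9, 0.0, 86.6]
force: [0.5, 0.1, -3.1]
gripper_width: 49.8
gripper_force: 39.9
[438.66130821  91.46827192 140.13857781] [-1.79939107e+02  1.07053559e-02  8.68053678e+01]
to [437.8, 91.1, 34.0, 86.7] x -0.0004 y -0.0009 z 0.1061 yaw 0.002
295 []
301 []
307 [(246, 4.9, 49.0)]
313 [(240, 25.8, 29.2), (257, -31.6, 27.5)]
319 [(240, 26.4, 8.8), (257, -31.0, 7.2)]
325 [(240, 26.9, -11.6), (257, -30.4, -13.2)]
331 [(240, 27.5, -32.0), (257, -29.9, -33.5)]
337 [(233, 51.8, -51.8), (240, 28.1, -52.4), (257, -29.3, -53.9)]
343 [(240, 28.7, -72.9), (258, -32.1, -74.3)]
349 [(241, 25.8, -93.4), (258, -31.6, -94.7)]
355 [(241, 26.4, -113.8), (258, -31.0, -115.1)]
```

View pics/w3.png

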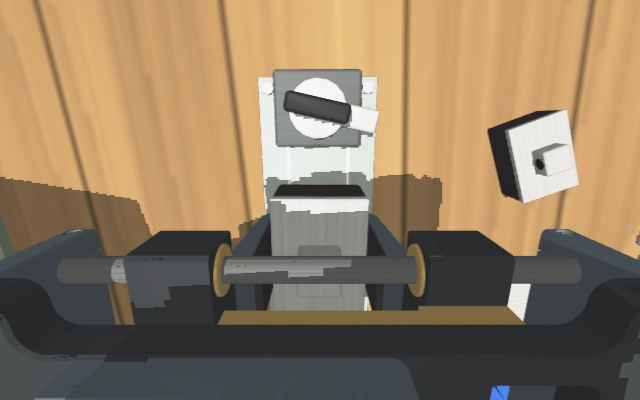

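```bash
python3 - <<'E'
from h import *
m=camera_model("wrist"); im=cv2.imread("pics/w3.png"); g=cv2.cvtColor(im,cv2.COLOR_BGR2GRAY).astype(int)
for v in (155,160,165,170):
    c=g[v]; pk=[u for u in range(272,368) if c[u]>=c[u-1] and c[u]>=c[u+1] and c[u]>c[u-3]+8 and c[u]>c[u+3]+8]
    print(v,[(u,*injig(ray(m,u,v,6))) for u in pk])
for n,u,v,z in [("headL",275,147,51),("headR",362,147,51),("TL",274,70,51),("TR",362,70,51),("pL",259,78,6),("pR",378,78,6)]: print(n,injig(ray(m,u,v,z)))
E
```

```text
155 [(288, -28.8, 138.3), (289, -27.8, 138.3), (347, 28.9, 138.4), (348, 29.8, 138.4)]
160 [(288, -28.9, 133.4), (289, -27.9, 133.4), (347, 29.0, 133.5), (348, 30.0, 133.5)]
165 [(347, 29.1, 128.6), (348, 30.1, 128.6)]
170 [(288, -29.1, 123.5), (289, -28.1, 123.5), (347, 29.3, 123.6), (348, 30.2, 123.6)]
headL (-34.6, 150.1)
headR (36.8, 150.3)
TL (-33.2, 208.8)
TR (34.5, 208.9)
pL (-53.6, 208.5)
pR (55.4, 208.8)
```

```bash

python3 -m crank '[{"grip":0.04,"x":-0.001,"y":-0.0005,"z":0.04,"yaw":0},{"grip":0.04,"x":-0.001,"y":-0.0005,"z":0.07,"yaw":0},{"grip":0.04,"x":-0.001,"y":-0.0005,"z":0.095,"yaw":0},{"grip":0.04,"x":-0.001,"y":-0.0005,"z":0.103,"yaw":0},{"grip":0.04,"x":-0.001,"y":-0.0005,"z":0.107,"yaw":0}]'
python3 -m crank '[{"grip":0.04,"x":0,"y":0,"z":0.002,"yaw":0},{"grip":0.04,"x":0,"y":0,"z":0.004,"yaw":0},{"grip":0.04,"x":0,"y":0,"z":0.005,"yaw":0},{"grip":0.04,"x":0,"y":0,"z":0.005,"yaw":0},{"grip":0.04,"x":0,"y":0,"z":0.005,"yaw":0}]' 20
python3 -c "
from h import *
print(injig(state()['ee_pos']))"
```

```text
time_s: 12.48
ee_pos: [437.6, 90.5, 32.0]
ee_rot: [-179.8, 0.0, 86.8]
force: [0.1, -1.0, -3.8]
gripper_width: 50.0
gripper_force: 39.9
time_s: 12.9
ee_pos: [439.2, 90.7, 29.3]
ee_rot: [179.9, -0.0, 86.7]
force: [-0.3, -0.4, -2.5]
gripper_width: 49.9
gripper_force: 20.0
(1.4, 99.7)
```

```bash

python3 -m crank '[{"grip":0.04,"x":0,"y":0,"z":0.001,"yaw":0},{"grip":0.04,"x":0.004,"y":0,"z":0.0015,"yaw":0},{"grip":0.04,"x":0.008,"y":0,"z":0.0015,"yaw":0},{"grip":0.04,"x":0.01,"y":0,"z":0.0015,"yaw":0},{"grip":0.04,"x":0.012,"y":0,"z":0.0015,"yaw":0}]' 20
python3 -m crank '[{"grip":0.04,"x":0.001,"y":0,"z":0,"yaw":0},{"grip":0.04,"x":0.002,"y":0,"z":0,"yaw":0},{"grip":0.04,"x":0.003,"y":0,"z":0,"yaw":0},{"grip":0.04,"x":0.004,"y":0,"z":0,"yaw":0},{"grip":0.04,"x":0.004,"y":0,"z":0,"yaw":0}]' 20
python3 -c "
from h import *
print(injig(state()['ee_pos']))"
```

```text
time_s: 13.32
ee_pos: [440.1, 102.6, 27.8]
ee_rot: [179.9, 0.0, 86.7]
force: [-1.3, -4.4, 5.9]
gripper_width: 50.3
gripper_force: 20.0
time_s: 13.73
ee_pos: [440.3, 106.6, 27.8]
ee_rot: [179.9, 0.0, 86.7]
force: [0.3, -4.6, 6.4]
gripper_width: 49.9
gripper_force: 20.0
(1.6, 115.6)
```

```bash

python3 -m crank '[{"grip":0.04,"x":0.001,"y":0,"z":0,"yaw":0},{"grip":0.04,"x":0.002,"y":0,"z":0,"yaw":0},{"grip":0.04,"x":0.003,"y":0,"z":0,"yaw":0},{"grip":0.04,"x":0.003,"y":0,"z":0,"yaw":0},{"grip":0.04,"x":0.003,"y":0,"z":0,"yaw":0}]' 20
python3 -c "
from h import *
print(injig(state()['ee_pos']))"
```

```text
time_s: 14.15
ee_pos: [440.5, 107.6, 27.8]
ee_rot: [179.9, 0.2, 86.9]
force: [1.5, -13.4, 7.6]
gripper_width: 50.1
gripper_force: 20.0
(1.8, 116.6)
```

```bash

python3 -m crank '[{"grip":0.072,"x":0,"y":0,"z":0,"yaw":0},{"grip":0.072,"x":0,"y":0,"z":0,"yaw":0},{"grip":0.072,"x":0,"y":0,"z":0,"yaw":0},{"grip":0.072,"x":0,"y":0,"z":0,"yaw":0},{"grip":0.072,"x":0,"y":0,"z":0,"yaw":0}]' 
python3 -m crank '[{"grip":0.072,"x":0,"y":0,"z":-0.02,"yaw":0},{"grip":0.072,"x":0,"y":0,"z":-0.05,"yaw":0},{"grip":0.072,"x":0,"y":0,"z":-0.08,"yaw":0},{"grip":0.072,"x":0,"y":0,"z":-0.12,"yaw":0},{"grip":0.072,"x":0,"y":0,"z":-0.15,"yaw":0}]' 40
python3 - <<'E'
from h import *
m,im=shot("top","top3")
hsv=cv2.cvtColor(im,cv2.COLOR_BGR2HSV)
g=((hsv[...,1]<60)&(hsv[...,2]>110)).astype(np.uint8)
for k in cv2.findContours(g,0,1)[0]:
    a=cv2.contourArea(k)
    if 200<a<350 and 160<k[...,1].mean()<260: print(k.mean(0).round(),rect(m,k,36))
go(637.4,118.8,100,107.1)
E
```

```text
time_s: 14.57
ee_pos: [439.6, 109.9, 26.9]
ee_rot: [-180.0, -0.0, 86.7]
force: [-0.6, 0.3, 0.1]
gripper_width: 71.7
gripper_force: 0.0
time_s: 14.98
ee_pos: [439.9, 109.9, 179.5]
ee_rot: [179.9, -0.0, 86.7]
force: [0.6, -0.7, -0.4]
gripper_width: 71.9
gripper_force: 0.0
[[390. 193.]] (array([ 609.4, -247.2]), array([69.1, 50.5]), 76.1)
[[282. 188.]] (array([637.4, 118.8]), array([70.3, 50.6]), -73.0)
to [637.4, 118.8, 100.0, 107.1] x 0.0193 y 0.1932 z 0.0847 yaw -0.356
```

```bash

python3 -m crank '[{"grip":0.072,"x":0.004,"y":0.039,"z":0,"yaw":-0.08},{"grip":0.072,"x":0.008,"y":0.078,"z":0,"yaw":-0.16},{"grip":0.072,"x":0.012,"y":0.117,"z":0,"yaw":-0.24},{"grip":0.072,"x":0.016,"y":0.156,"z":0,"yaw":-0.32},{"grip":0.072,"x":0.0193,"y":0.1932,"z":0,"yaw":-0.356}]'
python3 -m crank '[{"grip":0.072,"x":0,"y":0,"z":0.03,"yaw":0},{"grip":0.072,"x":0,"y":0,"z":0.06,"yaw":0},{"grip":0.072,"x":0,"y":0,"z":0.08,"yaw":0},{"grip":0.072,"x":0,"y":0,"z":0.08,"yaw":0},{"grip":0.072,"x":0,"y":0,"z":0.08,"yaw":0}]'
python3 - <<'E'
from h import *
m,im=shot("wrist","w4")
hsv=cv2.cvtColor(im,cv2.COLOR_BGR2HSV)
g=((hsv[...,1]<50)&(hsv[...,2]>120)).astype(np.uint8)
for k in cv2.findContours(g,0,1)[0]:
    if cv2.contourArea(k)>800: print(k.mean(0).round(),cv2.contourArea(k),rect(m,k,36))
go(637.4,118.8,22,107.1)
E
```

```text
time_s: 15.45
ee_pos: [635.4, 118.0, 176.4]
ee_rot: [-180.0, -0.0, 107.3]
force: [0.4, 0.6, 0.7]
gripper_width: 71.9
gripper_force: 0.0
time_s: 15.87
ee_pos: [632.9, 117.7, 95.7]
ee_rot: [-179.8, -0.0, 107.1]
force: [0.2, -0.9, 0.7]
gripper_width: 72.2
gripper_force: 0.0
[[320. 271.]] 4202.0 (array([647.9,  72.3]), array([222.3,  17.9]), 17.2)
[[326. 213.]] 5300.5 (array([638.4, 120.1]), array([66.8, 50. ]), -72.9)
[[ 82. 122.]] 22812.0 (array([450.2, 105.9]), array([187.1, 117.5]), 87.3)
to [637.4, 118.8, 22.0, 107.1] x -0.0001 y 0.0034 z 0.0755 yaw -0.000
```

```bash

python3 -m crank '[{"grip":0.072,"x":0,"y":0.004,"z":0.03,"yaw":0},{"grip":0.072,"x":0,"y":0.004,"z":0.05,"yaw":0},{"grip":0.072,"x":0,"y":0.004,"z":0.068,"yaw":0},{"grip":0.072,"x":0,"y":0.004,"z":0.074,"yaw":0},{"grip":0.072,"x":0,"y":0.004,"z":0.074,"yaw":0}]'
python3 -m crank '[{"grip":0.04,"x":0,"y":0,"z":0,"yaw":0},{"grip":0.04,"x":0,"y":0,"z":0,"yaw":0},{"grip":0.04,"x":0,"y":0,"z":0,"yaw":0},{"grip":0.04,"x":0,"y":0,"z":0,"yaw":0},{"grip":0.04,"x":0,"y":0,"z":0,"yaw":0}]' 40
python3 -m crank '[{"grip":0.04,"x":0,"y":0,"z":0,"yaw":0},{"grip":0.04,"x":0,"y":0,"z":-0.03,"yaw":0},{"grip":0.04,"x":0,"y":0,"z":-0.06,"yaw":0},{"grip":0.04,"x":0,"y":0,"z":-0.09,"yaw":0},{"grip":0.04,"x":0,"y":0,"z":-0.12,"yaw":0}]'
python3 -c "
from h import *
go(*jig(25,0.8),140,JA)"
```

```text
time_s: 16.33
ee_pos: [637.5, 118.9, 23.2]
ee_rot: [-180.0, -0.0, 107.1]
force: [-0.7, 1.2, 0.4]
gripper_width: 72.0
gripper_force: 0.0
time_s: 16.75
ee_pos: [638.3, 119.0, 24.5]
ee_rot: [179.9, 0.0, 107.1]
force: [-0.3, 0.4, 5.0]
gripper_width: 50.0
gripper_force: 40.0
time_s: 17.17
ee_pos: [636.7, 118.7, 143.4]
ee_rot: [-179.9, -0.0, 107.1]
force: [1.4, -0.2, -3.4]
gripper_width: 49.5
gripper_force: 40.0
to [434.2, 16.2, 140.0, 86.7] x -0.0385 y -0.2236 z 0.0034 yaw 0.356
```

```bash

python3 -m crank '[{"grip":0.04,"x":-0.006,"y":-0.037,"z":0,"yaw":0},{"grip":0.04,"x":-0.012,"y":-0.074,"z":0,"yaw":0},{"grip":0.04,"x":-0.018,"y":-0.11,"z":0,"yaw":0},{"grip":0.04,"x":-0.024,"y":-0.147,"z":0,"yaw":0},{"grip":0.04,"x":-0.03,"y":-0.18,"z":0,"yaw":0}]'
python3 -m crank '[{"grip":0.04,"x":-0.0385,"y":-0.0436,"z":0,"yaw":0.1},{"grip":0.04,"x":-0.0085,"y":-0.0436,"z":0,"yaw":0.2},{"grip":0.04,"x":-0.0085,"y":-0.0436,"z":0,"yaw":0.3},{"grip":0.04,"x":-0.0085,"y":-0.0436,"z":0,"yaw":0.356},{"grip":0.04,"x":-0.0085,"y":-0.0436,"z":0,"yaw":0.356}]'
python3 -c "
from h import *
go(*jig(30,0.8),30,JA)"
```

```text
time_s: 17.58
ee_pos: [471.1, 36.5, 142.3]
ee_rot: [-179.9, -0.0, 107.1]
force: [-0.7, -0.6, -3.1]
gripper_width: 50.0
gripper_force: 40.0
time_s: 18.0
ee_pos: [434.3, 16.0, 142.9]
ee_rot: [-180.0, -0.0, 86.6]
force: [-0.3, 0.2, -2.5]
gripper_width: 50.3
gripper_force: 40.0
to [434.5, 21.2, 30.0, 86.7] x 0.0052 y -0.0001 z 0.1129 yaw -0.002
```

```bash

python3 -m crank '[{"grip":0.04,"x":0.005,"y":0,"z":0.04,"yaw":0},{"grip":0.04,"x":0.005,"y":0,"z":0.07,"yaw":0},{"grip":0.04,"x":0.005,"y":0,"z":0.095,"yaw":0},{"grip":0.04,"x":0.005,"y":0,"z":0.104,"yaw":0},{"grip":0.04,"x":0.005,"y":0,"z":0.108,"yaw":0}]'
python3 -m crank '[{"grip":0.04,"x":0,"y":0,"z":0.002,"yaw":0},{"grip":0.04,"x":0,"y":0,"z":0.0035,"yaw":0},{"grip":0.04,"x":0,"y":0,"z":0.005,"yaw":0},{"grip":0.04,"x":0,"y":0,"z":0.005,"yaw":0},{"grip":0.04,"x":0,"y":0,"z":0.005,"yaw":0}]' 20
python3 -c "
from h import *
print(injig(state()['ee_pos']))"
```

```text
time_s: 18.42
ee_pos: [434.2, 21.4, 33.5]
ee_rot: [-179.8, 0.0, 86.8]
force: [0.8, -0.7, -2.5]
gripper_width: 49.7
gripper_force: 40.0
time_s: 18.83
ee_pos: [435.9, 21.4, 30.7]
ee_rot: [179.9, -0.0, 86.7]
force: [-0.0, 0.5, -3.4]
gripper_width: 50.0
gripper_force: 20.0
(2.2, 30.2)
```

```bash

python3 -m crank '[{"grip":0.04,"x":0,"y":0,"z":0.001,"yaw":0},{"grip":0.04,"x":0.003,"y":-0.0005,"z":0.0015,"yaw":0},{"grip":0.04,"x":0.006,"y":-0.001,"z":0.0015,"yaw":0},{"grip":0.04,"x":0.009,"y":-0.001,"z":0.0015,"yaw":0},{"grip":0.04,"x":0.012,"y":-0.001,"z":0.0015,"yaw":0}]' 20
python3 -m crank '[{"grip":0.04,"x":0.001,"y":0,"z":0,"yaw":0},{"grip":0.04,"x":0.002,"y":0,"z":0,"yaw":0},{"grip":0.04,"x":0.003,"y":0,"z":0,"yaw":0},{"grip":0.04,"x":0.004,"y":0,"z":0,"yaw":0},{"grip":0.04,"x":0.004,"y":0,"z":0,"yaw":0}]' 20
python3 -c "
from h import *
print(injig(state()['ee_pos']))"
```

```text
time_s: 19.25
ee_pos: [437.2, 32.4, 30.5]
ee_rot: [179.7, 0.1, 86.8]
force: [0.3, -6.9, 10.3]
gripper_width: 49.9
gripper_force: 20.0
time_s: 19.67
ee_pos: [437.5, 36.5, 30.5]
ee_rot: [179.7, 0.1, 86.8]
force: [0.1, -6.6, 9.9]
gripper_width: 49.8
gripper_force: 20.0
(2.9, 45.4)
```

```bash

python3 -m crank '[{"grip":0.04,"x":0.001,"y":-0.001,"z":-0.0005,"yaw":0},{"grip":0.04,"x":0.002,"y":-0.0015,"z":-0.0005,"yaw":0},{"grip":0.04,"x":0.003,"y":-0.0015,"z":-0.0005,"yaw":0},{"grip":0.04,"x":0.004,"y":-0.0015,"z":-0.0005,"yaw":0},{"grip":0.04,"x":0.004,"y":-0.0015,"z":-0.0005,"yaw":0}]' 20
python3 -c "
from h import *
print(injig(state()['ee_pos']))"
```

```text
time_s: 20.08
ee_pos: [437.3, 37.6, 30.6]
ee_rot: [179.6, 0.4, 86.9]
force: [3.9, -23.0, 2.7]
gripper_width: 49.8
gripper_force: 20.0
(2.7, 46.6)
```

```bash

python3 -m crank '[{"grip":0.072,"x":0,"y":0,"z":0,"yaw":0},{"grip":0.072,"x":0,"y":0,"z":0,"yaw":0},{"grip":0.072,"x":0,"y":0,"z":0,"yaw":0},{"grip":0.072,"x":0,"y":0,"z":0,"yaw":0},{"grip":0.072,"x":0,"y":0,"z":0,"yaw":0}]' 
python3 -m crank '[{"grip":0.072,"x":0,"y":0,"z":-0.02,"yaw":0},{"grip":0.072,"x":0,"y":0,"z":-0.05,"yaw":0},{"grip":0.072,"x":0,"y":0,"z":-0.08,"yaw":0},{"grip":0.072,"x":0,"y":0,"z":-0.12,"yaw":0},{"grip":0.072,"x":0,"y":0,"z":-0.15,"yaw":0}]' 40
python3 - <<'E'
from h import *
m,im=shot("top","top4")
hsv=cv2.cvtColor(im,cv2.COLOR_BGR2HSV)
g=((hsv[...,1]<60)&(hsv[...,2]>110)).astype(np.uint8)
for k in cv2.findContours(g,0,1)[0]:
    a=cv2.contourArea(k)
    if 200<a<350 and 160<k[...,1].mean()<260: print(k.mean(0).round(),rect(m,k,36))
go(610,-247,100,76.1)
E
```

```text
time_s: 20.5
ee_pos: [434.0, 41.7, 29.1]
ee_rot: [180.0, -0.0, 86.7]
force: [0.0, -0.1, -0.2]
gripper_width: 72.0
gripper_force: 0.0
time_s: 20.92
ee_pos: [434.2, 41.8, 181.5]
ee_rot: [179.9, -0.0, 86.7]
force: [1.9, 0.1, 0.5]
gripper_width: 71.7
gripper_force: 0.0
[[390. 193.]] (array([ 609.3, -247.2]), array([69.1, 50.3]), 76.2)
to [610.0, -247.0, 100.0, 76.1] x -0.2787 y 0.1886 z 0.0866 yaw 0.185
```

```bash

python3 -m crank '[{"grip":0.072,"x":-0.028,"y":0.019,"z":0,"yaw":0},{"grip":0.072,"x":-0.062,"y":0.042,"z":0,"yaw":0},{"grip":0.072,"x":-0.096,"y":0.065,"z":0,"yaw":0},{"grip":0.072,"x":-0.128,"y":0.087,"z":0,"yaw":0},{"grip":0.072,"x":-0.16,"y":0.108,"z":0,"yaw":0}]'
python3 -m crank '[{"grip":0.072,"x":-0.034,"y":0.023,"z":0,"yaw":0.1},{"grip":0.072,"x":-0.068,"y":0.046,"z":0,"yaw":0.185},{"grip":0.072,"x":-0.1,"y":0.068,"z":0,"yaw":0.185},{"grip":0.072,"x":-0.1187,"y":0.0806,"z":0,"yaw":0.185},{"grip":0.072,"x":-0.1187,"y":0.0806,"z":0.03,"yaw":0.185}]'
python3 -m crank '[{"grip":0.072,"x":0,"y":0,"z":0.03,"yaw":0},{"grip":0.072,"x":0,"y":0,"z":0.052,"yaw":0},{"grip":0.072,"x":0,"y":0,"z":0.052,"yaw":0},{"grip":0.072,"x":0,"y":0,"z":0.052,"yaw":0},{"grip":0.072,"x":0,"y":0,"z":0.052,"yaw":0}]'
python3 - <<'E'
from h import *
m,im=shot("wrist","w5")
hsv=cv2.cvtColor(im,cv2.COLOR_BGR2HSV)
g=((hsv[...,1]<50)&(hsv[...,2]>120)).astype(np.uint8)
for k in cv2.findContours(g,0,1)[0]:
    if cv2.contourArea(k)>800: print(k.mean(0).round(),cv2.contourArea(k),rect(m,k,36))
go(610,-247,23,76.1)
E
```

```text
time_s: 21.38
ee_pos: [533.3, -126.0, 178.7]
ee_rot: [180.0, -0.0, 86.7]
force: [1.5, 0.0, 0.1]
gripper_width: 71.8
gripper_force: 0.0
time_s: 21.8
ee_pos: [611.9, -253.5, 153.2]
ee_rot: [179.2, 0.2, 75.9]
force: [1.7, 0.0, -0.4]
gripper_width: 71.8
gripper_force: 0.0
time_s: 22.22
ee_pos: [607.1, -247.8, 98.2]
ee_rot: [179.9, 0.0, 76.1]
force: [-0.3, -0.9, 0.6]
gripper_width: 72.0
gripper_force: 0.0
[[322. 210.]] 5393.5 (array([ 611.4, -246. ]), array([69.7, 49.6]), 75.7)
[[486.  22.]] 1663.5 (array([ 747.5, -145.5]), array([30. , 27.8]), -13.8)
[[ 66. 123.]] 29038.0 (array([ 436.4, -135.6]), array([159.4, 126.1]), 87.2)
to [610.0, -247.0, 23.0, 76.1] x 0.0015 y 0.0023 z 0.0759 yaw 0.000
```

```bash

python3 -m crank '[{"grip":0.072,"x":0.0015,"y":0.0025,"z":0.03,"yaw":0},{"grip":0.072,"x":0.0015,"y":0.0025,"z":0.05,"yaw":0},{"grip":0.072,"x":0.0015,"y":0.0025,"z":0.068,"yaw":0},{"grip":0.072,"x":0.0015,"y":0.0025,"z":0.075,"yaw":0},{"grip":0.072,"x":0.0015,"y":0.0025,"z":0.075,"yaw":0}]'
python3 -m crank '[{"grip":0.04,"x":0,"y":0,"z":0,"yaw":0},{"grip":0.04,"x":0,"y":0,"z":0,"yaw":0},{"grip":0.04,"x":0,"y":0,"z":0,"yaw":0},{"grip":0.04,"x":0,"y":0,"z":0,"yaw":0},{"grip":0.04,"x":0,"y":0,"z":0,"yaw":0}]' 40
python3 -m crank '[{"grip":0.04,"x":0,"y":0,"z":0,"yaw":0},{"grip":0.04,"x":0,"y":0,"z":-0.03,"yaw":0},{"grip":0.04,"x":0,"y":0,"z":-0.06,"yaw":0},{"grip":0.04,"x":0,"y":0,"z":-0.09,"yaw":0},{"grip":0.04,"x":0,"y":0,"z":-0.12,"yaw":0}]'
python3 -c "
from h import *
go(*jig(-43,0.4),140,JA)"
```

```text
time_s: 22.68
ee_pos: [608.7, -246.6, 21.7]
ee_rot: [-179.9, -0.0, 76.1]
force: [0.0, -0.1, -0.1]
gripper_width: 72.0
gripper_force: 0.0
time_s: 23.1
ee_pos: [610.0, -247.2, 23.5]
ee_rot: [179.8, 0.0, 76.1]
force: [0.4, 0.1, 4.6]
gripper_width: 49.9
gripper_force: 40.0
time_s: 23.52
ee_pos: [607.9, -246.5, 142.1]
ee_rot: [-179.8, -0.0, 76.1]
force: [0.3, -0.2, -3.4]
gripper_width: 49.6
gripper_force: 40.0
to [429.9, -51.7, 140.0, 86.7] x 0.1463 y -0.2196 z 0.0021 yaw -0.185
```

```bash

python3 -m crank '[{"grip":0.04,"x":0.02,"y":-0.03,"z":0,"yaw":0},{"grip":0.04,"x":0.04,"y":-0.06,"z":0,"yaw":0},{"grip":0.04,"x":0.06,"y":-0.09,"z":0,"yaw":0},{"grip":0.04,"x":0.08,"y":-0.12,"z":0,"yaw":0},{"grip":0.04,"x":0.1,"y":-0.15,"z":0,"yaw":0}]'
python3 -m crank '[{"grip":0.04,"x":0.02,"y":-0.03,"z":0,"yaw":-0.1},{"grip":0.04,"x":0.04,"y":-0.06,"z":0,"yaw":-0.185},{"grip":0.04,"x":0.0463,"y":-0.0696,"z":0,"yaw":-0.185},{"grip":0.04,"x":0.0463,"y":-0.0696,"z":0,"yaw":-0.185},{"grip":0.04,"x":0.0463,"y":-0.0696,"z":0,"yaw":-0.185}]'
python3 -c "
from h import *
go(*jig(-43,0.4),30,JA)"
```

```text
time_s: 23.93
ee_pos: [485.0, -112.4, 141.1]
ee_rot: [-179.9, -0.0, 76.0]
force: [1.2, 0.9, -2.5]
gripper_width: 49.8
gripper_force: 40.0
time_s: 24.35
ee_pos: [431.1, -52.0, 142.1]
ee_rot: [179.9, 0.0, 86.7]
force: [0.5, -0.8, -3.1]
gripper_width: 49.7
gripper_force: 40.0
to [429.9, -51.7, 30.0, 86.7] x 0.0002 y -0.0012 z 0.1121 yaw 0.000
```

```bash

python3 -m crank '[{"grip":0.04,"x":0,"y":-0.001,"z":0.04,"yaw":0},{"grip":0.04,"x":0,"y":-0.001,"z":0.07,"yaw":0},{"grip":0.04,"x":0,"y":-0.001,"z":0.095,"yaw":0},{"grip":0.04,"x":0,"y":-0.001,"z":0.104,"yaw":0},{"grip":0.04,"x":0,"y":-0.001,"z":0.108,"yaw":0}]'
python3 -m crank '[{"grip":0.04,"x":0,"y":0,"z":0.002,"yaw":0},{"grip":0.04,"x":0,"y":0,"z":0.0035,"yaw":0},{"grip":0.04,"x":0,"y":0,"z":0.005,"yaw":0},{"grip":0.04,"x":0,"y":0,"z":0.005,"yaw":0},{"grip":0.04,"x":0,"y":0,"z":0.005,"yaw":0}]' 20
python3 -c "
from h import *
print(injig(state()['ee_pos']))"
```

```text
time_s: 24.77
ee_pos: [430.1, -52.8, 31.9]
ee_rot: [-179.8, -0.0, 86.6]
force: [-0.7, -0.1, -2.6]
gripper_width: 50.0
gripper_force: 40.0
time_s: 25.18
ee_pos: [430.6, -52.1, 29.6]
ee_rot: [179.9, 0.0, 86.7]
force: [-0.9, -0.1, -3.6]
gripper_width: 49.8
gripper_force: 20.0
(1.1, -43.4)
```

```bash

python3 -m crank '[{"grip":0.04,"x":0,"y":0,"z":0.0005,"yaw":0},{"grip":0.04,"x":0.004,"y":0,"z":0.001,"yaw":0},{"grip":0.04,"x":0.008,"y":-0.0005,"z":0.001,"yaw":0},{"grip":0.04,"x":0.011,"y":-0.0005,"z":0.001,"yaw":0},{"grip":0.04,"x":0.014,"y":-0.0005,"z":0.001,"yaw":0}]' 20
python3 -m crank '[{"grip":0.04,"x":0.001,"y":0,"z":0,"yaw":0},{"grip":0.04,"x":0.002,"y":0,"z":0,"yaw":0},{"grip":0.04,"x":0.003,"y":0,"z":0,"yaw":0},{"grip":0.04,"x":0.003,"y":0,"z":0,"yaw":0},{"grip":0.04,"x":0.003,"y":0,"z":0,"yaw":0}]' 20
python3 -c "
from h import *
print(injig(state()['ee_pos']))"
```

```text
time_s: 25.6
ee_pos: [432.0, -38.7, 29.5]
ee_rot: [179.7, 0.1, 86.8]
force: [0.1, -4.2, 5.7]
gripper_width: 50.3
gripper_force: 20.0
time_s: 26.02
ee_pos: [432.2, -35.7, 29.5]
ee_rot: [179.7, 0.1, 86.8]
force: [1.1, -2.5, 5.2]
gripper_width: 49.9
gripper_force: 20.0
(1.8, -26.9)
```

```bash

python3 -m crank '[{"grip":0.04,"x":0.001,"y":-0.0005,"z":0,"yaw":0},{"grip":0.04,"x":0.002,"y":-0.001,"z":0,"yaw":0},{"grip":0.04,"x":0.003,"y":-0.001,"z":0,"yaw":0},{"grip":0.04,"x":0.004,"y":-0.001,"z":0,"yaw":0},{"grip":0.04,"x":0.004,"y":-0.001,"z":0,"yaw":0}]' 20
python3 -c "
from h import *
print(injig(state()['ee_pos']))"
```

```text
time_s: 26.43
ee_pos: [432.1, -33.9, 29.5]
ee_rot: [179.7, 0.3, 86.9]
force: [0.4, -17.1, 4.5]
gripper_width: 49.9
gripper_force: 20.0
(1.5, -25.2)
```

```bash

python3 -m crank '[{"grip":0.072,"x":0,"y":0,"z":0,"yaw":0},{"grip":0.072,"x":0,"y":0,"z":0,"yaw":0},{"grip":0.072,"x":0,"y":0,"z":0,"yaw":0},{"grip":0.072,"x":0,"y":0,"z":0,"yaw":0},{"grip":0.072,"x":0,"y":0,"z":0,"yaw":0}]' 
python3 -m crank '[{"grip":0.072,"x":0,"y":0,"z":-0.03,"yaw":0},{"grip":0.072,"x":0,"y":0,"z":-0.07,"yaw":0},{"grip":0.072,"x":0,"y":0,"z":-0.11,"yaw":0},{"grip":0.072,"x":-0.03,"y":0,"z":-0.15,"yaw":0},{"grip":0.072,"x":-0.06,"y":0,"z":-0.18,"yaw":0}]' 40
python3 -m crank '[{"grip":0.072,"x":-0.04,"y":0,"z":0,"yaw":0},{"grip":0.072,"x":-0.08,"y":0,"z":0,"yaw":0},{"grip":0.072,"x":-0.1,"y":0,"z":0,"yaw":0},{"grip":0.072,"x":-0.1,"y":0,"z":0,"yaw":0},{"grip":0.072,"x":-0.1,"y":0,"z":0,"yaw":0}]' 40
python3 -c "
from h import *
shot('wrist','w6'); shot('top','top5')
print(state()['ee_pos'],injig(state()['ee_pos']))"
```

```text
time_s: 26.85
ee_pos: [429.6, -30.6, 28.0]
ee_rot: [-180.0, -0.0, 86.7]
force: [-0.5, 1.2, 0.7]
gripper_width: 71.6
gripper_force: 0.0
time_s: 27.27
ee_pos: [426.8, -84.0, 204.0]
ee_rot: [179.9, -0.0, 86.9]
force: [0.9, -0.2, 0.6]
gripper_width: 72.0
gripper_force: 0.0
time_s: 27.68
ee_pos: [420.4, -184.7, 201.1]
ee_rot: [-180.0, -0.1, 86.5]
force: [0.1, 0.9, 0.8]
gripper_width: 71.8
gripper_force: 0.0
[ 420.51208026 -183.38249195  201.08765525] (-1.4, -175.1)
```

View pics/w6.png

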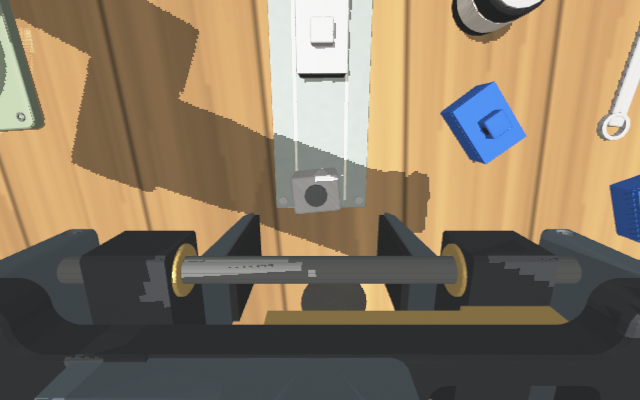

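```bash
python3 - <<'E'
from h import *
m=camera_model("wrist")
P=[ray(m,u,v,56)[:2] for u,v in [(292,175),(338,169.5),(342,208),(294.5,213.5)]]
for p in P: print(p.round(1),injig(p))
print("c",np.mean(P,0).round(1),injig(np.mean(P,0)),"boss",injig(ray(m,316,196,62)))
print("blk end",injig(ray(m,295.5,75,42)),injig(ray(m,348,72,42)))
im=cv2.imread("pics/top5.png"); cv2.imwrite("pics/c5.png",cv2.resize(im[220:280,190:450],None,fx=3,fy=3,interpolation=cv2.INTER_CUBIC))
E
```

```text
[ 394.4 -165.6] (-28.5, -158.8)
[ 442.  -162.5] (18.8, -153.0)
[ 444.6 -204. ] (23.8, -194.3)
[ 393.7 -207.3] (-26.8, -200.5)
c [ 418.7 -184.9] (-3.2, -176.6) boss (-3.7, -179.6)
blk end (-24.1, -60.7) (28.0, -57.9)
```

View pics/c5.png

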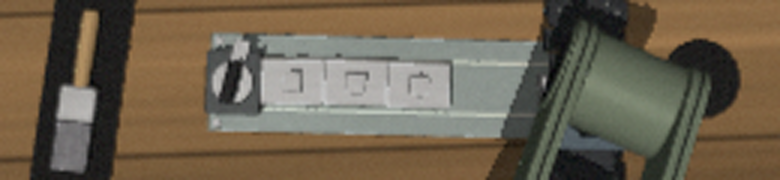

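```bash

python3 -m crank '[{"grip":0.072,"x":-0.0025,"y":-0.002,"z":0.03,"yaw":-0.06},{"grip":0.072,"x":-0.0025,"y":-0.002,"z":0.06,"yaw":-0.115},{"grip":0.072,"x":-0.0025,"y":-0.002,"z":0.09,"yaw":-0.115},{"grip":0.072,"x":-0.0025,"y":-0.002,"z":0.12,"yaw":-0.115},{"grip":0.072,"x":-0.0025,"y":-0.002,"z":0.14,"yaw":-0.115}]'
python3 -m crank '[{"grip":0.072,"x":0,"y":0,"z":0.015,"yaw":0},{"grip":0.072,"x":0,"y":0,"z":0.025,"yaw":0},{"grip":0.072,"x":0,"y":0,"z":0.03,"yaw":0},{"grip":0.072,"x":0,"y":0,"z":0.03,"yaw":0},{"grip":0.072,"x":0,"y":0,"z":0.03,"yaw":0}]'
python3 -m crank '[{"grip":0.04,"x":0,"y":0,"z":0,"yaw":0},{"grip":0.04,"x":0,"y":0,"z":0,"yaw":0},{"grip":0.04,"x":0,"y":0,"z":0,"yaw":0},{"grip":0.04,"x":0,"y":0,"z":0,"yaw":0},{"grip":0.04,"x":0,"y":0,"z":0,"yaw":0}]' 40
python3 -c "
from h import *
print(injig(state()['ee_pos']))
go(*jig(-95,0.4),38,JA)"
```

```text
time_s: 28.2
ee_pos: [417.4, -184.6, 59.2]
ee_rot: [-179.8, -0.1, 93.4]
force: [-0.8, 0.3, 0.0]
gripper_width: 72.1
gripper_force: 0.0
time_s: 28.62
ee_pos: [419.0, -186.1, 31.7]
ee_rot: [180.0, -0.0, 93.3]
force: [0.0, -0.9, -0.2]
gripper_width: 72.1
gripper_force: 0.0
time_s: 29.03
ee_pos: [418.0, -186.8, 31.9]
ee_rot: [-179.9, -0.0, 93.3]
force: [-3.7, -0.1, 6.0]
gripper_width: 49.9
gripper_force: 40.0
(-3.7, -178.7)
to [426.9, -103.6, 38.0, 86.7] x 0.0826 y 0.0137 z -0.0061 yaw 0.115
```

```bash

python3 -m crank '[{"grip":0.04,"x":0,"y":0,"z":-0.006,"yaw":0},{"grip":0.04,"x":0.02,"y":0.005,"z":-0.006,"yaw":0.05},{"grip":0.04,"x":0.04,"y":0.01,"z":-0.006,"yaw":0.1},{"grip":0.04,"x":0.06,"y":0.013,"z":-0.006,"yaw":0.115},{"grip":0.04,"x":0.075,"y":0.013,"z":-0.006,"yaw":0.115}]'
python3 -m crank '[{"grip":0.04,"x":0,"y":0,"z":0,"yaw":0},{"grip":0.04,"x":0,"y":0,"z":0.003,"yaw":0},{"grip":0.04,"x":0,"y":0,"z":0.005,"yaw":0},{"grip":0.04,"x":0,"y":0,"z":0.0055,"yaw":0},{"grip":0.04,"x":0,"y":0,"z":0.0055,"yaw":0}]' 20
python3 -c "
from h import *
print(injig(state()['ee_pos']))"
```

```text
time_s: 29.45
ee_pos: [427.6, -109.9, 37.3]
ee_rot: [180.0, -0.0, 86.6]
force: [-0.4, -0.5, -5.7]
gripper_width: 49.7
gripper_force: 40.0
time_s: 29.87
ee_pos: [427.6, -111.7, 31.9]
ee_rot: [180.0, -0.0, 86.6]
force: [-0.2, 1.1, -3.6]
gripper_width: 50.3
gripper_force: 20.0
(1.5, -103.1)
```

```bash

python3 -m crank '[{"grip":0.04,"x":0.005,"y":-0.0005,"z":0.0005,"yaw":0},{"grip":0.04,"x":0.01,"y":-0.0005,"z":0.0005,"yaw":0},{"grip":0.04,"x":0.014,"y":-0.0005,"z":0.0005,"yaw":0},{"grip":0.04,"x":0.018,"y":-0.0005,"z":0.0005,"yaw":0},{"grip":0.04,"x":0.02,"y":-0.0005,"z":0.0005,"yaw":0}]' 25
python3 -m crank '[{"grip":0.04,"x":0.001,"y":0,"z":0,"yaw":0},{"grip":0.04,"x":0.002,"y":0,"z":0,"yaw":0},{"grip":0.04,"x":0.003,"y":0,"z":0,"yaw":0},{"grip":0.04,"x":0.003,"y":0,"z":0,"yaw":0},{"grip":0.04,"x":0.003,"y":0,"z":0,"yaw":0}]' 25
python3 -c "
from h import *
print(injig(state()['ee_pos']))"
```

```text
time_s: 30.28
ee_pos: [428.6, -91.0, 31.9]
ee_rot: [179.9, 0.0, 86.7]
force: [0.0, -4.5, 3.0]
gripper_width: 49.6
gripper_force: 25.0
time_s: 30.7
ee_pos: [428.8, -88.3, 31.9]
ee_rot: [179.9, 0.0, 86.7]
force: [-0.1, -3.9, 4.8]
gripper_width: 49.9
gripper_force: 25.0
(1.3, -79.7)
```

```bash

python3 -m crank '[{"grip":0.04,"x":0.001,"y":0,"z":0,"yaw":0},{"grip":0.04,"x":0.002,"y":-0.0005,"z":0,"yaw":0},{"grip":0.04,"x":0.003,"y":-0.0005,"z":0,"yaw":0},{"grip":0.04,"x":0.004,"y":-0.0005,"z":0,"yaw":0},{"grip":0.04,"x":0.005,"y":-0.0005,"z":0,"yaw":0}]' 30
python3 -c "
from h import *
print(injig(state()['ee_pos']))"
```

```text
time_s: 31.12
ee_pos: [428.9, -86.7, 32.0]
ee_rot: [179.9, 0.4, 86.9]
force: [-2.7, -27.9, 4.3]
gripper_width: 49.6
gripper_force: 30.0
(1.4, -78.0)
```

```bash

python3 -m crank '[{"grip":0.072,"x":0,"y":0,"z":0,"yaw":0},{"grip":0.072,"x":0,"y":0,"z":0,"yaw":0},{"grip":0.072,"x":0,"y":0,"z":0,"yaw":0},{"grip":0.072,"x":0,"y":0,"z":0,"yaw":0},{"grip":0.072,"x":0,"y":0,"z":0,"yaw":0}]' 
python3 -m crank '[{"grip":0.072,"x":0,"y":0,"z":-0.03,"yaw":0},{"grip":0.072,"x":0,"y":0,"z":-0.07,"yaw":0},{"grip":0.072,"x":0,"y":0,"z":-0.11,"yaw":0},{"grip":0.072,"x":0,"y":0,"z":-0.15,"yaw":0},{"grip":0.072,"x":0,"y":0,"z":-0.18,"yaw":0}]' 40
python3 -m crank '[{"grip":0.072,"x":-0.03,"y":0,"z":0,"yaw":0},{"grip":0.072,"x":-0.06,"y":0,"z":0,"yaw":0},{"grip":0.072,"x":-0.07,"y":0,"z":0,"yaw":0},{"grip":0.072,"x":-0.07,"y":0,"z":0,"yaw":0},{"grip":0.072,"x":-0.07,"y":0,"z":0,"yaw":0}]' 40
python3 - <<'E'
from h import *
m,im=shot('wrist','w7')
p=state()['ee_pos']; print(p,injig(p))
hsv=cv2.cvtColor(im,cv2.COLOR_BGR2HSV)
cv2.imwrite("pics/c7.png",cv2.resize(im[0:230,240:400],None,fx=2.5,fy=2.5,interpolation=cv2.INTER_CUBIC))
go(*jig(180,0.5),200,164)
E
```

```text
time_s: 31.53
ee_pos: [427.7, -82.7, 31.3]
ee_rot: [-180.0, -0.0, 86.7]
force: [-0.5, -0.4, -0.5]
gripper_width: 71.9
gripper_force: 0.0
time_s: 31.95
ee_pos: [428.5, -82.9, 214.7]
ee_rot: [179.8, -0.0, 86.7]
force: [0.8, -1.1, -0.9]
gripper_width: 71.8
gripper_force: 0.0
time_s: 32.37
ee_pos: [423.5, -152.5, 210.9]
ee_rot: [-179.9, -0.1, 86.6]
force: [0.5, 1.0, -1.0]
gripper_width: 71.8
gripper_force: 0.0
[ 423.54004974 -152.14784141  210.88102219] (-0.2, -143.7)
to [442.9, 171.0, 200.0, 164.0] x 0.3237 y 0.0004 z 0.0109 yaw -1.350
```

View pics/c7.png

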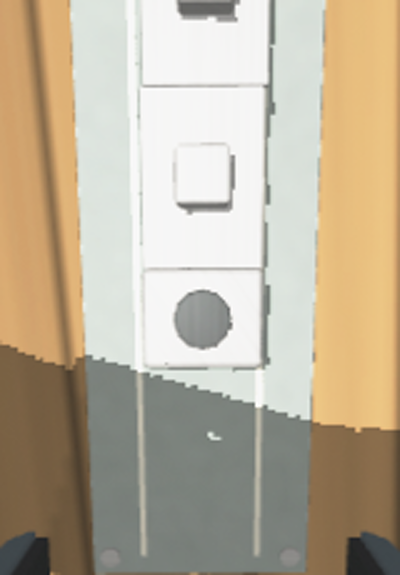

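```bash

python3 -c "
from h import *
m=camera_model('wrist')
print([injig(ray(m,240+u/2.5,v/2.5,z)) for u,v,z in [(146,367,56),(262,364,56),(145,268,56),(262,268,56),(142,86,42),(268,85,42)]])"
python3 -m crank '[{"grip":0.06,"x":0.035,"y":0,"z":0,"yaw":-0.1},{"grip":0.06,"x":0.07,"y":0,"z":0,"yaw":-0.2},{"grip":0.06,"x":0.105,"y":0,"z":0,"yaw":-0.3},{"grip":0.06,"x":0.145,"y":0,"z":0,"yaw":-0.4},{"grip":0.06,"x":0.18,"y":0,"z":0,"yaw":-0.5}]'
python3 -m crank '[{"grip":0.06,"x":0,"y":0,"z":0,"yaw":-0.12},{"grip":0.06,"x":0,"y":0,"z":0,"yaw":-0.24},{"grip":0.06,"x":0,"y":0,"z":0,"yaw":-0.36},{"grip":0.06,"x":0,"y":0,"z":0,"yaw":-0.48},{"grip":0.06,"x":0,"y":0,"z":0,"yaw":-0.6}]'
python3 -c "
from h import *
go(*jig(180,0.5),200,164)"
```

```text
[(-21.0, -99.4), (27.3, -98.2), (-20.7, -60.0), (26.4, -60.0), (-21.6, 9.6), (28.4, 10.0)]
time_s: 32.83
ee_pos: [433.4, 29.8, 211.2]
ee_rot: [-180.0, -0.1, 115.7]
force: [0.8, -0.6, 0.1]
gripper_width: 60.2
gripper_force: 0.0
time_s: 33.25
ee_pos: [433.6, 28.2, 211.0]
ee_rot: [-180.0, -0.1, 150.2]
force: [-0.9, 1.4, 0.5]
gripper_width: 60.1
gripper_force: 0.0
to [442.9, 171.0, 200.0, 164.0] x 0.0630 y 0.1285 z 0.0110 yaw -0.242
```

```bash

python3 -m crank '[{"grip":0.06,"x":0.016,"y":0.032,"z":0,"yaw":-0.12},{"grip":0.06,"x":0.032,"y":0.064,"z":0,"yaw":-0.242},{"grip":0.06,"x":0.048,"y":0.096,"z":0,"yaw":-0.242},{"grip":0.06,"x":0.063,"y":0.1285,"z":0,"yaw":-0.242},{"grip":0.06,"x":0.063,"y":0.1285,"z":0,"yaw":-0.242}]'
python3 -m crank '[{"grip":0.06,"x":0,"y":0,"z":0.03,"yaw":0},{"grip":0.06,"x":0,"y":0,"z":0.06,"yaw":0},{"grip":0.06,"x":0,"y":0,"z":0.09,"yaw":0},{"grip":0.06,"x":0,"y":0,"z":0.1,"yaw":0},{"grip":0.06,"x":0,"y":0,"z":0.1,"yaw":0}]'
python3 -c "
from h import *
go(*jig(180,0.5),77.5,164)"
```

```text
time_s: 33.67
ee_pos: [444.5, 175.6, 211.1]
ee_rot: [179.8, -0.1, 163.9]
force: [1.1, 0.2, -0.3]
gripper_width: 60.0
gripper_force: 0.0
time_s: 34.08
ee_pos: [441.7, 169.1, 108.5]
ee_rot: [-179.8, -0.4, 163.6]
force: [-0.4, -0.1, 0.8]
gripper_width: 60.3
gripper_force: 0.0
to [442.9, 171.0, 77.5, 164.0] x -0.0006 y 0.0022 z 0.0310 yaw -0.006
```

```bash

python3 -m crank '[{"grip":0.06,"x":0,"y":0.0005,"z":0.01,"yaw":0},{"grip":0.06,"x":0,"y":0.0005,"z":0.02,"yaw":0},{"grip":0.06,"x":0,"y":0.0005,"z":0.028,"yaw":0},{"grip":0.06,"x":0,"y":0.0005,"z":0.032,"yaw":0},{"grip":0.06,"x":0,"y":0.0005,"z":0.032,"yaw":0}]'
python3 -m crank '[{"grip":0.06,"x":0,"y":0,"z":0,"yaw":0},{"grip":0.05,"x":0,"y":0,"z":0,"yaw":0},{"grip":0.04,"x":0,"y":0,"z":0,"yaw":0},{"grip":0.03,"x":0,"y":0,"z":0,"yaw":0},{"grip":0.02,"x":0,"y":0,"z":0,"yaw":0}]' 20
python3 -m crank '[{"grip":0.005,"x":0,"y":0,"z":0,"yaw":0},{"grip":0.005,"x":0,"y":0,"z":0,"yaw":0},{"grip":0.005,"x":0,"y":0,"z":0,"yaw":0},{"grip":0.005,"x":0,"y":0,"z":0,"yaw":0},{"grip":0.005,"x":0,"y":0,"z":0,"yaw":0}]' 20
python3 -c "
from h import *
go(*jig(180,0.5),77.5,JA)"
```

```text
time_s: 34.5
ee_pos: [444.5, 169.9, 79.2]
ee_rot: [-180.0, -0.0, 163.6]
force: [-0.1, -0.4, 0.5]
gripper_width: 59.5
gripper_force: 0.0
time_s: 34.92
ee_pos: [445.1, 169.9, 79.8]
ee_rot: [180.0, 0.0, 163.6]
force: [-1.1, -0.3, 0.4]
gripper_width: 35.9
gripper_force: 0.0
time_s: 35.33
ee_pos: [445.0, 170.0, 79.5]
ee_rot: [180.0, 0.0, 163.6]
force: [-1.3, 0.6, 1.1]
gripper_width: 13.7
gripper_force: 20.0
to [442.9, 171.0, 77.5, 86.7] x 0.0023 y 0.0003 z 0.0020 yaw 1.342
```

```bash

python3 -m crank '[{"grip":0.005,"x":0.001,"y":0,"z":0,"yaw":0.08},{"grip":0.005,"x":0.001,"y":0,"z":0,"yaw":0.18},{"grip":0.005,"x":0.001,"y":0,"z":0,"yaw":0.28},{"grip":0.005,"x":0.001,"y":0,"z":0,"yaw":0.38},{"grip":0.005,"x":0.001,"y":0,"z":0,"yaw":0.48}]' 30
python3 -m crank '[{"grip":0.005,"x":0,"y":0,"z":0,"yaw":0.1},{"grip":0.005,"x":0,"y":0,"z":0,"yaw":0.2},{"grip":0.005,"x":0,"y":0,"z":0,"yaw":0.3},{"grip":0.005,"x":0,"y":0,"z":0,"yaw":0.4},{"grip":0.005,"x":0,"y":0,"z":0,"yaw":0.5}]' 30
python3 -m crank '[{"grip":0.005,"x":0,"y":0,"z":0,"yaw":0.1},{"grip":0.005,"x":0,"y":0,"z":0,"yaw":0.2},{"grip":0.005,"x":0,"y":0,"z":0,"yaw":0.3},{"grip":0.005,"x":0,"y":0,"z":0,"yaw":0.36},{"grip":0.005,"x":0,"y":0,"z":0,"yaw":0.36}]' 30
python3 -c "
from h import *
s=state(); print(s['torque'],s['qpos']); go(*jig(180,0.5),77.5,JA)"
```

```text
time_s: 35.75
ee_pos: [444.1, 168.7, 79.5]
ee_rot: [-179.9, 0.1, 135.9]
force: [1.6, -5.9, 3.0]
gripper_width: 13.9
gripper_force: 30.0
time_s: 36.17
ee_pos: [442.8, 167.9, 79.5]
ee_rot: [-179.8, 0.2, 107.2]
force: [-1.9, -7.6, 5.6]
gripper_width: 14.0
gripper_force: 30.0
time_s: 36.58
ee_pos: [441.7, 167.7, 79.5]
ee_rot: [-179.7, 0.3, 86.8]
force: [-3.8, -7.0, 7.8]
gripper_width: 14.0
gripper_force: 30.0
[-1.59127524  0.8033193  -0.01136989] [ 19.51588384  18.21773176 114.47929857  -0.23566302  47.67715982
  22.87769981]
to [442.9, 171.0, 77.5, 86.7] x 0.0033 y 0.0010 z 0.0020 yaw 0.002
```

Turned to home; open straight, lift, and look.

```bash

python3 -m crank '[{"grip":0.03,"x":0,"y":0,"z":0,"yaw":0},{"grip":0.05,"x":0,"y":0,"z":0,"yaw":0},{"grip":0.05,"x":0,"y":0,"z":0,"yaw":0},{"grip":0.05,"x":0,"y":0,"z":0,"yaw":0},{"grip":0.05,"x":0,"y":0,"z":0,"yaw":0}]' 30
python3 -m crank '[{"grip":0.05,"x":0,"y":0,"z":-0.03,"yaw":0},{"grip":0.05,"x":0,"y":0,"z":-0.06,"yaw":0},{"grip":0.05,"x":0,"y":0,"z":-0.09,"yaw":0},{"grip":0.05,"x":0,"y":0,"z":-0.12,"yaw":0},{"grip":0.05,"x":-0.03,"y":0,"z":-0.14,"yaw":0}]' 30
python3 -m crank '[{"grip":0.08,"x":-0.03,"y":0,"z":0,"yaw":0},{"grip":0.08,"x":-0.06,"y":0,"z":0,"yaw":0},{"grip":0.08,"x":-0.09,"y":0,"z":0,"yaw":0},{"grip":0.08,"x":-0.09,"y":0,"z":0,"yaw":0},{"grip":0.08,"x":-0.09,"y":0,"z":0,"yaw":0}]' 30
python3 - <<'E'
from h import *
m,im=shot('wrist','w8')
m2,im2=shot('top','top8')
hsv=cv2.cvtColor(im2,cv2.COLOR_BGR2HSV)
g=((hsv[...,1]<60)&(hsv[...,2]>110)).astype(np.uint8)
for k in cv2.findContours(g,0,1)[0]:
    if 120<cv2.contourArea(k)<350: print(k.mean(0).round(),rect(m2,k,72))
cv2.imwrite("pics/c8.png",np.hstack([cv2.resize(im[0:240,200:440],(360,360)),cv2.resize(im2[180:300,190:310],(360,360))]))
go(601,-3,200,86.7)
E
```

```text
time_s: 37.0
ee_pos: [444.1, 170.3, 79.4]
ee_rot: [180.0, -0.0, 86.8]
force: [-0.8, -0.0, 0.3]
gripper_width: 44.3
gripper_force: 0.0
time_s: 37.42
ee_pos: [444.1, 143.4, 222.5]
ee_rot: [179.7, -0.2, 87.0]
force: [1.0, -0.3, 0.6]
gripper_width: 50.3
gripper_force: 0.0
time_s: 37.83
ee_pos: [437.2, 49.5, 219.5]
ee_rot: [180.0, -0.0, 86.6]
force: [-0.4, 0.3, -0.0]
gripper_width: 79.0
gripper_force: 0.0
[[579. 358.]] (array([  57.3, -827.1]), array([176.7,  51.8]), 13.4)
[[214. 262.]] (array([396.2, 342.1]), array([90.8, 38.2]), -8.6)
[[330. 245.]] (array([440.1, -35.9]), array([65.9, 29.9]), 2.6)
[[319. 196.]] (array([601.1,  -3.2]), array([49.8, 49.6]), -1.6)
[[330. 147.]] (array([763.2, -55. ]), array([191.8,  36.1]), 78.3)
[[627.  53.]] (array([ 1071. , -1073.1]), array([104.3,  98.9]), 2.1)
to [601.0, -3.0, 200.0, 86.7] x -0.0446 y 0.1664 z 0.0194 yaw 0.001
```

View pics/c8.png

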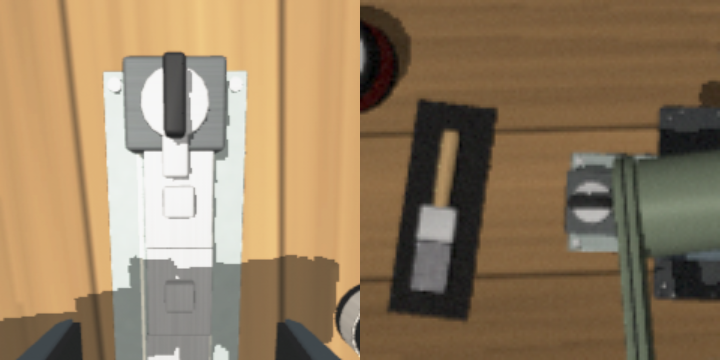

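```bash

python3 -m crank '[{"grip":0.087,"x":-0.011,"y":0.04,"z":0,"yaw":0},{"grip":0.087,"x":-0.022,"y":0.08,"z":0,"yaw":0},{"grip":0.087,"x":-0.033,"y":0.12,"z":0,"yaw":0},{"grip":0.087,"x":-0.0446,"y":0.16,"z":0,"yaw":0},{"grip":0.087,"x":-0.0446,"y":0.167,"z":0,"yaw":0}]'
python3 -m crank '[{"grip":0.087,"x":0,"y":0,"z":0.03,"yaw":0},{"grip":0.087,"x":0,"y":0,"z":0.06,"yaw":0},{"grip":0.087,"x":0,"y":0,"z":0.09,"yaw":0},{"grip":0.087,"x":0,"y":0,"z":0.09,"yaw":0},{"grip":0.087,"x":0,"y":0,"z":0.09,"yaw":0}]'
python3 - <<'E'
from h import *
m,im=shot('wrist','w9')
go(601,-3,42,86.7)
cv2.imwrite("pics/c9.png",im[120:320,180:460])
E
```

```text
time_s: 38.35
ee_pos: [607.4, -4.1, 218.0]
ee_rot: [179.8, 0.0, 86.8]
force: [1.0, 0.1, 0.3]
gripper_width: 86.7
gripper_force: 0.0
time_s: 38.77
ee_pos: [600.6, -2.2, 128.2]
ee_rot: [-179.8, -0.0, 86.9]
force: [0.3, -0.5, 0.6]
gripper_width: 86.7
gripper_force: 0.0
to [601.0, -3.0, 42.0, 86.7] x -0.0006 y -0.0010 z 0.0881 yaw 0.003
```

View pics/c9.png

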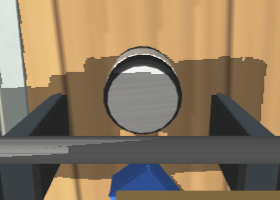

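```bash

python3 -c "
from h import *
m=camera_model('wrist'); print(ray(m,322,219,72)); print(ray(m,322,219,70))"
python3 -m crank '[{"grip":0.087,"x":-0.0005,"y":0,"z":0.03,"yaw":0},{"grip":0.087,"x":-0.0005,"y":0,"z":0.06,"yaw":0},{"grip":0.087,"x":-0.0005,"y":0,"z":0.08,"yaw":0},{"grip":0.087,"x":-0.0005,"y":0,"z":0.087,"yaw":0},{"grip":0.087,"x":-0.0005,"y":0,"z":0.087,"yaw":0}]'
python3 -m crank '[{"grip":0.07,"x":0,"y":0,"z":0,"yaw":0},{"grip":0.055,"x":0,"y":0,"z":0,"yaw":0},{"grip":0.05,"x":0,"y":0,"z":0,"yaw":0},{"grip":0.05,"x":0,"y":0,"z":0,"yaw":0},{"grip":0.05,"x":0,"y":0,"z":0,"yaw":0}]' 30
python3 -m crank '[{"grip":0.05,"x":0,"y":0,"z":0,"yaw":0},{"grip":0.05,"x":0,"y":0,"z":-0.03,"yaw":0},{"grip":0.05,"x":0,"y":0,"z":-0.07,"yaw":0},{"grip":0.05,"x":0,"y":0,"z":-0.11,"yaw":0},{"grip":0.05,"x":0,"y":0,"z":-0.14,"yaw":0}]' 35
python3 -c "
from h import *
go(429,-355,180,86.7)"
```

```text
[605.1487261   -4.36738131  72.        ]
[605.13374831  -5.05638817  70.        ]
time_s: 39.23
ee_pos: [601.8, -3.6, 42.8]
ee_rot: [180.0, -0.0, 86.8]
force: [0.1, 0.6, 0.4]
gripper_width: 87.2
gripper_force: 0.0
time_s: 39.65
ee_pos: [602.6, -4.0, 43.9]
ee_rot: [179.8, -0.0, 86.8]
force: [0.6, 1.4, 4.7]
gripper_width: 61.1
gripper_force: 30.0
time_s: 40.07
ee_pos: [601.5, -4.1, 184.9]
ee_rot: [179.9, -0.0, 86.8]
force: [0.4, 0.1, -3.2]
gripper_width: 61.2
gripper_force: 35.0
to [429.0, -355.0, 180.0, 86.7] x -0.3600 y -0.1526 z 0.0049 yaw 0.002
```

```bash

python3 -m crank '[{"grip":0.05,"x":-0.03,"y":-0.012,"z":0,"yaw":0},{"grip":0.05,"x":-0.065,"y":-0.027,"z":0,"yaw":0},{"grip":0.05,"x":-0.1,"y":-0.042,"z":0,"yaw":0},{"grip":0.05,"x":-0.135,"y":-0.057,"z":0,"yaw":0},{"grip":0.05,"x":-0.17,"y":-0.071,"z":0,"yaw":0}]'
python3 -m crank '[{"grip":0.05,"x":-0.036,"y":-0.015,"z":0,"yaw":0},{"grip":0.05,"x":-0.072,"y":-0.03,"z":0,"yaw":0},{"grip":0.05,"x":-0.108,"y":-0.045,"z":0,"yaw":0},{"grip":0.05,"x":-0.144,"y":-0.06,"z":0,"yaw":0},{"grip":0.05,"x":-0.17,"y":-0.073,"z":0,"yaw":0}]'
python3 -m crank '[{"grip":0.05,"x":-0.02,"y":-0.008,"z":0,"yaw":0},{"grip":0.05,"x":-0.02,"y":-0.008,"z":0,"yaw":0},{"grip":0.05,"x":-0.02,"y":-0.008,"z":0,"yaw":0},{"grip":0.05,"x":-0.02,"y":-0.008,"z":0,"yaw":0},{"grip":0.05,"x":-0.02,"y":-0.008,"z":0,"yaw":0}]'
python3 - <<'E'
from h import *
m,im=shot('wrist','w10')
go(430.5,-355,48,86.7)
hsv=cv2.cvtColor(im,cv2.COLOR_BGR2HSV)
b=(hsv[...,2]<60).astype(np.uint8)
for k in cv2.findContours(b,0,1)[0]:
    if cv2.contourArea(k)>800: print(k.mean(0).round(),cv2.contourArea(k),cv2.boundingRect(k),rect(m,k,4))
cv2.imwrite("pics/c10.png",im[60:320,140:500])
E
```

```text
time_s: 40.48
ee_pos: [519.1, -170.7, 181.7]
ee_rot: [-179.9, -0.0, 86.8]
force: [0.5, -1.0, -3.6]
gripper_width: 61.3
gripper_force: 35.0
time_s: 40.9
ee_pos: [436.6, -337.8, 181.7]
ee_rot: [-179.9, 0.0, 86.7]
force: [-0.0, -0.2, -3.5]
gripper_width: 61.2
gripper_force: 35.0
time_s: 41.32
ee_pos: [429.8, -353.8, 182.1]
ee_rot: [-180.0, -0.1, 86.9]
force: [-0.1, -0.0, -2.4]
gripper_width: 61.3
gripper_force: 35.0
to [430.5, -355.0, 48.0, 86.7] x -0.0012 y 0.0007 z 0.1342 yaw 0.003
[[460. 263.]] 2454.5 (419, 231, 114, 79) (array([ 619.1, -476.2]), array([133. , 107.7]), -3.1)
[[277. 319.]] 24002.5 (0, 231, 637, 131) (array([ 417.1, -501.9]), array([832.2, 188.9]), -2.0)
[[318. 228.]] 3150.0 (240, 199, 158, 57) (array([ 426.9, -407.7]), array([193.1,  71.3]), -3.1)
[[320. 175.]] 2109.0 (282, 148, 76, 52) (array([ 431.8, -342.3]), array([86.7, 58.5]), -3.9)
```

View pics/c10.png

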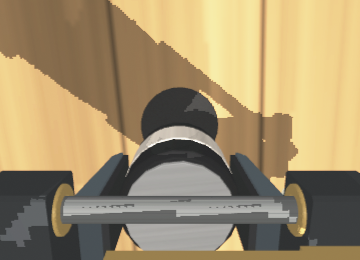

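```bash

python3 -m crank '[{"grip":0.05,"x":-0.0025,"y":0.001,"z":0.03,"yaw":0},{"grip":0.05,"x":-0.0025,"y":0.001,"z":0.06,"yaw":0},{"grip":0.05,"x":-0.0025,"y":0.001,"z":0.09,"yaw":0},{"grip":0.05,"x":-0.0025,"y":0.001,"z":0.115,"yaw":0},{"grip":0.05,"x":-0.0025,"y":0.001,"z":0.125,"yaw":0}]'
python3 -m crank '[{"grip":0.05,"x":0,"y":0,"z":0.003,"yaw":0},{"grip":0.05,"x":0,"y":0,"z":0.005,"yaw":0},{"grip":0.05,"x":0,"y":0,"z":0.007,"yaw":0},{"grip":0.05,"x":0,"y":0,"z":0.0085,"yaw":0},{"grip":0.05,"x":0,"y":0,"z":0.0085,"yaw":0}]'
```

```text
time_s: 41.78
ee_pos: [429.1, -355.0, 54.0]
ee_rot: [-179.7, -0.2, 86.9]
force: [-0.2, 0.1, -4.2]
gripper_width: 61.2
gripper_force: 35.0
time_s: 42.2
ee_pos: [431.0, -358.0, 50.0]
ee_rot: [179.9, 0.1, 86.8]
force: [0.3, -0.2, -3.2]
gripper_width: 61.0
gripper_force: 35.0
```

```bash

python3 -m crank '[{"grip":0.05,"x":0.001,"y":0,"z":0.001,"yaw":0},{"grip":0.05,"x":0.001,"y":0,"z":0.002,"yaw":0},{"grip":0.05,"x":0.001,"y":0,"z":0.0025,"yaw":0},{"grip":0.05,"x":0.001,"y":0,"z":0.0025,"yaw":0},{"grip":0.05,"x":0.001,"y":0,"z":0.0025,"yaw":0}]'
python3 -m crank '[{"grip":0.065,"x":0,"y":0,"z":0,"yaw":0},{"grip":0.08,"x":0,"y":0,"z":0,"yaw":0},{"grip":0.09,"x":0,"y":0,"z":0,"yaw":0},{"grip":0.09,"x":0,"y":0,"z":0,"yaw":0},{"grip":0.09,"x":0,"y":0,"z":0,"yaw":0}]'
python3 -m crank '[{"grip":0.09,"x":0,"y":0,"z":-0.02,"yaw":0},{"grip":0.09,"x":0,"y":0,"z":-0.06,"yaw":0},{"grip":0.09,"x":0,"y":0,"z":-0.1,"yaw":0},{"grip":0.09,"x":0,"y":0,"z":-0.14,"yaw":0},{"grip":0.09,"x":0,"y":0,"z":-0.17,"yaw":0}]'
python3 -m crank '[{"grip":0.09,"x":-0.02,"y":-0.02,"z":0,"yaw":0},{"grip":0.09,"x":-0.04,"y":-0.04,"z":0,"yaw":0},{"grip":0.09,"x":-0.06,"y":-0.06,"z":0,"yaw":0},{"grip":0.09,"x":-0.08,"y":-0.08,"z":0,"yaw":0},{"grip":0.09,"x":-0.08,"y":-0.08,"z":0,"yaw":0}]'
python3 - <<'E'
from h import *
shot('wrist','w11'); m,im=shot('top','top11'); mw=camera_model('wrist')
a=cv2.resize(im[200:290,190:450],(780,270),interpolation=cv2.INTER_CUBIC)
b=cv2.resize(cv2.imread('pics/w11.png')[0:240,200:640],(550,300))
cv2.imwrite('pics/c11.png',np.vstack([a,np.hstack([b,np.zeros((300,230,3),np.uint8)])]))
E
```

```text
time_s: 42.62
ee_pos: [430.8, -356.7, 47.9]
ee_rot: [179.9, 0.0, 86.8]
force: [-1.6, 1.5, 4.8]
gripper_width: 61.0
gripper_force: 35.0
time_s: 43.03
ee_pos: [430.5, -356.6, 46.4]
ee_rot: [180.0, -0.0, 86.8]
force: [-0.3, 0.1, 0.1]
gripper_width: 88.4
gripper_force: 0.0
time_s: 43.45
ee_pos: [431.1, -357.0, 219.9]
ee_rot: [179.8, 0.1, 86.8]
force: [1.2, 0.2, 0.8]
gripper_width: 90.0
gripper_force: 0.0
time_s: 43.87
ee_pos: [342.9, -434.6, 216.4]
ee_rot: [-179.9, 0.1, 86.6]
force: [1.0, -0.5, 0.7]
gripper_width: 89.8
gripper_force: 0.0
```

View pics/c11.png

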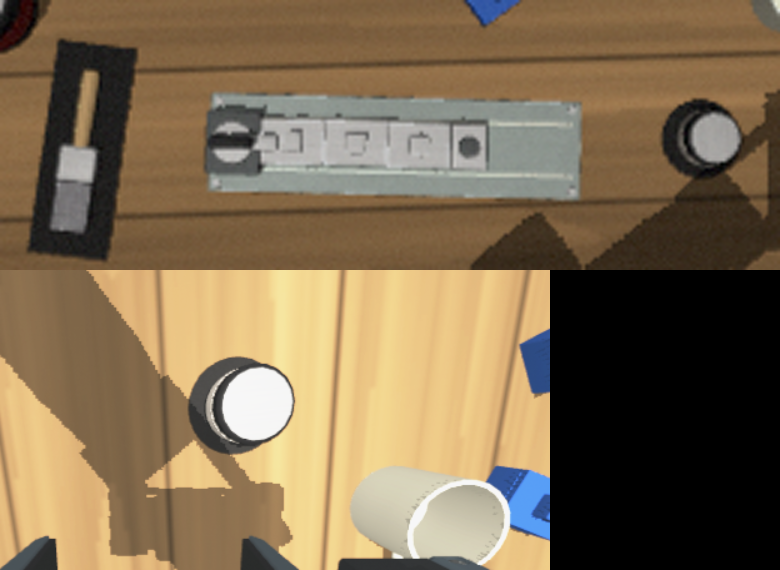

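```bash
python3 - <<'E'
from h import *
m=camera_model('top'); print(ray(m,428,245.7,76)); mw=camera_model('wrist'); print(ray(mw,405.6,107.2,76))
# pad circle outline in wrist: left edge, bottom edge
print("pad left",ray(mw,200+189/1.25,(405-270)/1.25,4),"pad bottom",ray(mw,200+232/1.25,(453-270)/1.25,4))
E
```

```text
[ 428.71884756 -357.07043429   76.        ]
[ 434.02702413 -354.3173053    76.        ]
pad left [ 389.59301277 -350.03417681    4.        ] pad bottom [ 430.49131195 -397.73622397    4.        ]
```

```bash
python3 -c "
from workcell import *
print(job_done())"
```

```text
the job is handed in; nothing more can be done
None
```

I handed the job in at about 44 s robot time, with no verdict returned. By the last pictures, the three brake blocks and the closing block stand in a closed row, the keeper is home over the first block, and the tin and brush are on the middle of their pads. I did not touch the big can, the mug, the spanner or the blue look-alikes.

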